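# Lay an instrument case down on its side and push it against the stop

### The job

The empty instrument case stands on its closed end on the assembly board. Hook the closed fingertips into its open top and tip the case over toward the robot, letting it down gently under control (it must not topple or drop), so that it lies on its broad side with the open end facing the robot; then push it along the board until its closed end sits flat against the metal stop. Do not pinch or lift the case, and leave the front panel, the solder spool and the screwdriver where they are.

Things in the scene. Friction and masses are not known exactly. Their poses are not given: they have to be found in the camera images.
- case: Empty grey sheet-metal instrument case, about 0.5 kg, open at one end; starts standing on its closed black end: 60 mm deep (x), 180 wide (y), 140 tall (z). Walls 3 mm. Origin: centre of the closed end's underside; z runs to the open end. It must end lying on its -x face (the broad one toward the robot): x up, z toward the robot. Tips over the lower -x edge; balances at about 0.4 rad tilt.
- case_mouth (a point): Centre of the open end in the plane of the rim (axes as the case). A flange on the -x wall, 3 mm thick and flush with the rim, leaves an opening from x = -17 to +27 mm, 174 mm wide; below it the case is empty. Past balance the +x wall comes down on the finger inside: 15 mm fingers tilted 35 degrees, tips away from the robot, fit 25 mm deep at first, 8 mm at the end.
- case_foot_left (a point): One end (y = +90 mm) of the lower edge of the closed end on the -x side (x = -30 mm, z = 0 in the frame of the case). The case tips about this edge, which stays down on the board; at the end it lies at the bottom of the stop.
- case_foot_right (a point): The other end (y = -90 mm) of the same edge.
- board: Assembly board fixed to the desk: wood, 280 mm (x) by 250 mm (y), with a black rubber mat whose surface is 12 mm above the desk. Origin: centre of its underside; x points away from the robot to the stop.
- board_stop (a point): Middle of the bottom of the stop's face, on the mat, 120 mm from the board's origin along its x (same axes). The stop is an upright aluminium angle, 210 mm wide, 33 mm high above the mat; its face looks toward the robot. The standing case's +x face is 15 to 35 mm in front of it, turned by up to 0.08 rad.
- front_panel: Folded aluminium front panel 178 x 36 x 60 mm, standing on the desk beside the board on its left; origin under its middle. Bystander.
- solder_spool: Spool of solder wire, 52 mm across and 40 mm high, standing by the far right corner of the board; origin under its middle. Bystander.
- screwdriver: Red-handled screwdriver 170 mm long, lying on the desk along the board's right side; origin under its middle. Bystander.
Not all that is in view belongs to the job. There is more than one size of the case; the job needs the larger.

How it is judged (in metres and radians):
On the way:
1. the case lies on its broad side on the board, open end toward the robot (angle between case's own x axis and vertical below 0.07 rad and angle between case's own z axis and vertical between 1.5 and 1.64 rad), for 0.2 s.
At the end, for the whole second after the job is handed in: The case lies flat on its broad -x side on the board (within 0.07 rad), open end toward the robot, both ends of its foot edge down on the mat and within 4 mm of the stop's face, its middle within 30 mm of the board's middle line, at rest (all of step 1 and x of each of case_foot_left, case_foot_right in the frame of board_stop above -0.004 m and z of each of case_foot_left, case_foot_right in the frame of board_stop below 0.004 m and y of case in the frame of board_stop between -0.03 and 0.03 m and linear speed of case below 0.01 m/s and angular speed of case below 0.1 rad/s); the robot touches nothing.
It fails at once if the case falls or drops instead of being let down: it turns faster than 4 rad/s (letting go less than about 1 cm above the mat stays under this, toppling reaches 10 rad/s) (angular speed of case above 4 rad/s).
It fails at once if the case is lifted or carried: its foot edge rises more than 15 mm off the mat (z of any of case_foot_left, case_foot_right in the frame of board_stop above 0.015 m).
It fails at once if a wall of the case is taken between the fingers (z of the grasp point in the frame of case between 0.02 and 0.142 m and ((x of the grasp point in the frame of case between -0.032 and -0.025 m and y of the grasp point in the frame of case between -0.092 and 0.092 m) or (x of the grasp point in the frame of case between 0.025 and 0.032 m and y of the grasp point in the frame of case between -0.092 and 0.092 m) or (y of the grasp point in the frame of case between -0.092 and -0.085 m and x of the grasp point in the frame of case between -0.032 and 0.032 m) or (y of the grasp point in the frame of case between 0.085 and 0.092 m and x of the grasp point in the frame of case between -0.032 and 0.032 m)) and contact force between the fingers and case above 0.5 N).
It fails at once if the front panel, the solder spool or the screwdriver is moved by more than 20 mm (distance of any of front_panel, solder_spool, screwdriver from where it was at the start of the episode above 0.02 m).
It also fails if it takes over 58 s, if anything falls off the work surface, if the arm or the gripper's body presses on something with over 40 N, if the wrist force passes 120 N, or if a joint passes its speed limit or range.

### The arm

A 6-joint arm with a two-finger parallel gripper is mounted at the origin on a cart in front of the work surface, level with it; the furniture and walls round the work are solid. World frame = base frame: x ahead of the robot, y to its left, z up, the work surface at z = 0. Lengths are in mm, angles in rad, forces in N, time in s.
With the tool pointing down it reaches from about 350 to 950 mm from the base axis. Payload 17.4 kg.
Tool frame: the origin (TCP) lies at the very end of the fingers, on their centre line; the grasp point (between the pads) lies 19 mm behind it; z points along the fingers, y is the direction in which the jaws open and shut (so a half turn about z gives the same grasp; the last joint's range is limited). The gripper opens to 93 mm and grips with 3 to 60 N. Pads are 15 mm wide; open, the fingers measure 128 mm over their backs; the gripper's body (75 mm by 188 mm) begins 65 mm behind the grasp point.
Start: joints at [-1.153, 0.116, 1.442, -0, 1.584, -0.038], TCP at [297.114, -606.099, 218.646] pointing down, gripper open.
Joint ranges: [-2.83, 2.83], [-0.83, 2.19], [0.07, 2.5], [-1.14, 4.28], [0.01, 3], [-2.97, 2.97]. Speed limits (rad/s): [1.89, 1.89, 2.22, 3.14, 3.14, 3.14].

### API

Orientations are given as a rotation vector (axis times angle).
In Python, from bench import manip, imaging, ticket, nets gives the robot as it stands.
- The arm moves only by the tool move_arm, never from a script. Its arguments are lists of equal length, an entry for each row: "angular": the turn, a rotation vector about the tool's x, y, z in units of 6 degrees (1.0 is 6 degrees), a list of three; "linear": the shift along the tool's x, y, z in units of 30 mm (1.0 is 30 mm), a list of three; "claw": the finger opening in mm, from 0 to 93. In form: {"angular": [[ax, ay, az], ...], "linear": [[dx, dy, dz], ...], "claw": [claw, ...]}. A call has 1 to 10 rows; each row is the pose to reach, as a shift and turn from the pose commanded when the call began, along the tool's axes at that moment; what a row does not reach only later rows make up. A row lasts 1/12 s, in which the tool goes at most 41.7 mm and 7.16 degrees, less where a joint would pass 70% of its speed; a pose out of reach is approached as far as the arm can. A call with a gripper value outside its range is refused whole. The fingers move at their own pace and stop on an object; the grip force is fixed at half the most. Time passes only in rows, so rows that repeat a pose let the fingers close. It gives the time, the measured TCP pose, the force and the opening at its end, in the units of the state.
- manip.state(): the state, without advancing time (a new reading comes with each control period).
- imaging.camera(name): name is "scene" or "top" or "wrist"; returns (picture, depth): 420x560x3 uint8, red, green, blue; 420x560 float32, mm along the optical axis (not along the pixel's ray), 0 where there is no reading.
- imaging.camera_params(name): a dict with "fx", "fy", "cx", "cy" (pixels), "rvec" (rotation vector, rad) and "tvec" (3), from world to camera coordinates, as OpenCV has them; the wrist camera has in their place "mount" (4x4, takes a point from camera to tool coordinates, whose origin is the TCP and whose axes are the flange's). Camera axes: x right, y down, z forward; pixel columns grow to the right and rows downward; lengths in mm; the calibration is good to about 2 mm. A picture is of the moment at which its call begins: read the wrist's pose just before it. camera_params takes no time and is no camera call.
- ticket.sign_off(): hands the job in, once; it reports no verdict.
Trained networks look in the newest picture that a camera, given by its name, has taken for a name from the list of things; names that differ only in an ending like _2 or _b are one class to them, and where a whole thing is asked for, a point or a joint stands for the part that bears it (a point fixed in the world has none). Each returns a list of dicts, best first, with "conf" (0 to 1); they miss things now and then, are a little off and sometimes report something else, mostly with a low value. They report only what shows in the picture. A call takes as long as a camera call. They do not tell look-alikes from the thing itself.
- nets.outline_of(target, camera): "region" (420x560 bool, what is visible of it) and "point" ([row, column] in pixels, amid what is visible of it).
The state is a dict: "clock": time; "q": joint angles; "qd": joint speeds; "joint_efforts": joint torques, N m; "eef_pos": TCP position; "ee_rot": TCP orientation; "contact_force": force on the tool from outside, world axes, zero at the start; "moment": the same for the moment, N m; "grip_width": opening from 0.0 (shut) to 1.0 (fully open).
Only numpy, scipy, OpenCV 4.12 (cv2) and the standard library are available. Lean on these libraries where they do the work, as an engineer would, in place of code of your own. Each camera call takes 0.05 s, during which the arm holds its last target.

## Working session

There is one attempt and no reset: what is moved stays moved. The work goes in short steps, Python scripts to look and compute and a tool call to move; the robot and the scene stay as the last step left them, time stands still between calls to the robot, and variables do not carry over. Pictures are saved under pics/ and viewed, and the job is handed in when it is done.

Besides the shell and the picture viewer there is one more tool, called after "Emit:" in YAML: its name, and indented under it one key for each argument. move_arm: Moves the arm, as the interface text tells. Its arguments: {"type":"object","properties":{"angular":{"type":"array","items":{"type":"array","items":{"type":"number"}}},"linear":{"type":"array","items":{"type":"array","items":{"type":"number"}}},"claw":{"type":"array","items":{"type":"number"}}},"required":["angular","linear","claw"]}

```bash
mkdir -p pics; ls
python3 - <<'E'
from bench import manip, imaging, ticket, nets
import cv2, pickle
print(manip.state())
for c in ["scene","top"]:
    im,d=imaging.camera(c); cv2.imwrite(f"pics/{c}0.png",im[:,:,::-1]); pickle.dump((im,d),open(f"{c}0.pkl","wb"))
    print(c,imaging.camera_params(c))
print(imaging.camera_params("wrist"))
E
```

```text
pics
{'clock': 0.0, 'q': array([-1.15282730e+00,  1.16513289e-01,  1.44226631e+00,  3.48874792e-05,
        1.58399376e+00, -3.77976715e-02]), 'qd': array([-0.00078587,  0.00069892, -0.00180562,  0.00030972,  0.00166119,
       -0.00127744]), 'joint_efforts': array([ 2.82382171e-03, -7.21257448e+01, -6.22609735e+01,  7.81177380e-02,
        2.38208362e-02, -1.21408866e-04]), 'eef_pos': array([ 297.02298204, -605.91316139,  217.88611749]), 'ee_rot': array([-3.05923625e+00, -7.09473606e-01,  2.96504781e-04]), 'contact_force': array([-0.35110634,  0.41933458, -0.72063075]), 'moment': array([-0.02002845,  0.01677046,  0.02805453]), 'grip_width': 0.9999904737955758}
scene {'fx': 442.20819846388923, 'fy': 442.20819846388923, 'cx': 276.85036165739734, 'cy': 214.96570747665865, 'rvec': array([ 0.575793  , -2.59642518,  1.24585315]), 'tvec': array([683.76301469, 121.99534283, 903.41472463])}
top {'fx': 546.6704469755651, 'fy': 546.6704469755651, 'cx': 272.21448888743987, 'cy': 213.1726212630608, 'rvec': array([ 2.18176715, -2.1169214 ,  0.18538414]), 'tvec': array([ 187.48713624,  645.23761523, 1430.0256744 ])}
{'fx': 362.9229940919367, 'fy': 362.9229940919367, 'cx': 279.4841962562617, 'cy': 210.1490061749585, 'mount': array([[ 4.48916556e-04, -9.66236494e-01, -2.57656429e-01,
         7.16392685e+01],
       [ 9.99999898e-01,  4.44580757e-04,  7.50858753e-05,
        -7.15057499e-01],
       [ 4.19983772e-05, -2.57656436e-01,  9.66236596e-01,
        -1.66332099e+02],
       [ 0.00000000e+00,  0.00000000e+00,  0.00000000e+00,
         1.00000000e+00]])}
```

View pics/scene0.png

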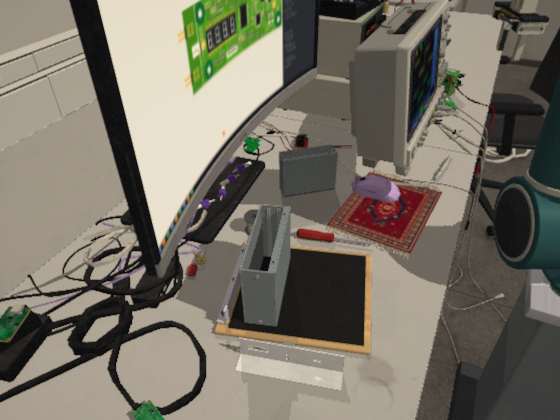

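View pics/top0.png

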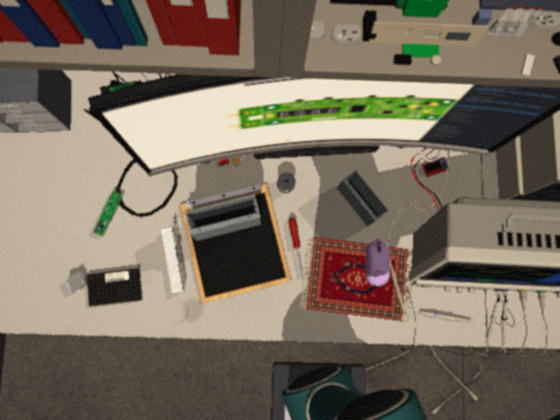

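The scene view shows two candidates for the case. One stands on the black board at scene px (268,265), top px (222,215). The other is a smaller grey case on the desk at scene px (308,170), top px (362,200). I take the one on the board because it is larger and stands in front of the stop. Next I'll measure it and check a crop.

```bash
cat > h.py <<'E'
import numpy as np, cv2
from bench import manip, imaging, ticket, nets
from scipy.spatial.transform import Rotation as R
def world(d,p):
    v,u=np.mgrid[0:420,0:560]
    c=np.stack([(u-p["cx"])/p["fx"]*d,(v-p["cy"])/p["fy"]*d,d],-1)
    Rm=R.from_rotvec(p["rvec"]).as_matrix()
    return (c-p["tvec"])@Rm
def proj(P,p):
    Rm=R.from_rotvec(p["rvec"]).as_matrix(); c=np.atleast_2d(P)@Rm.T+p["tvec"]
    return np.stack([c[:,0]/c[:,2]*p["fx"]+p["cx"],c[:,1]/c[:,2]*p["fy"]+p["cy"]],-1)
E
python3 - <<'E'
from h import *
import pickle
for c in ["top","scene"]:
    im,d=pickle.load(open(c+"0.pkl","rb")); p=imaging.camera_params(c); W=world(d,p)
    for t in ["case","board","front_panel","solder_spool","screwdriver"]:
        for o in nets.outline_of(t,c):
            m=o["region"]&(d>0); 
            if m.sum()==0: continue
            P=W[m]; print(c,t,round(o["conf"],2),o["point"],m.sum(),np.median(P,0).round(),np.percentile(P,2,axis=0).round(),np.percentile(P,98,axis=0).round())
    if c=="top": cv2.imwrite("pics/crop_top.png",cv2.resize(im[170:310,150:310,::-1],None,fx=4.5,fy=4.2,interpolation=cv2.INTER_CUBIC))
    else: cv2.imwrite("pics/crop_sc.png",cv2.resize(im[190:400,200:400,::-1],None,fx=2.8,fy=2.8,interpolation=cv2.INTER_CUBIC))
E
```

```text
top case 0.78 [220.6, 224.6] 2198 [619. 336.  87.] [566. 247.  10.] [663. 420. 155.]
top case 0.64 [198.4, 360.0] 1352 [685. -34.  67.] [623. -88.  -1.] [747.  20. 112.]
top case 0.53 [234.7, 293.6] 212 [587. 144.  18.] [550. 130.   9.] [626. 157.  25.]
top board 0.97 [257.4, 237.2] 6900 [527. 293.  11.] [417. 175.   4.] [703. 437.  39.]
top front_panel 0.84 [261.0, 171.4] 891 [508. 474.   3.] [424. 442.  -5.] [593. 506.  48.]
top solder_spool 0.82 [179.7, 286.3] 299 [728. 172.  39.] [707. 150.  -2.] [753. 195.  46.]
top screwdriver 0.5 [240.1, 295.6] 340 [575. 140.  16.] [480. 119.  -5.] [628. 159.  25.]
scene case 0.84 [265.0, 265.4] 4799 [605. 366. 103.] [565. 249.  15.] [665. 428. 152.]
scene case 0.58 [170.6, 306.9] 2575 [682. -19.  69.] [622. -86.   2.] [750.  27. 108.]
scene board 0.8 [304.7, 316.9] 10781 [521. 338.  11.] [414. 180.   3.] [687. 450.  40.]
scene board 0.2 [265.5, 267.2] 4778 [605. 369. 102.] [565. 249.  15.] [665. 428. 152.]
scene front_panel 0.64 [360.9, 290.8] 3529 [507. 468.   3.] [427. 442.  -0.] [594. 504.  46.]
scene solder_spool 0.52 [219.7, 251.3] 242 [740. 185.  39.] [654. 135.  -1.] [781. 311. 151.]
scene screwdriver 0.85 [234.4, 315.0] 461 [583. 148.  14.] [479. 120.  -0.] [632. 161.  21.]
```

View pics/crop_top.png

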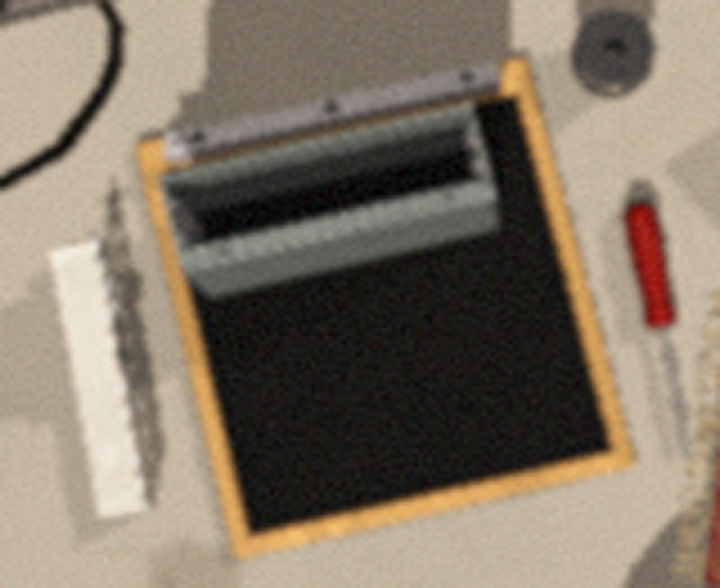

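View pics/crop_sc.png

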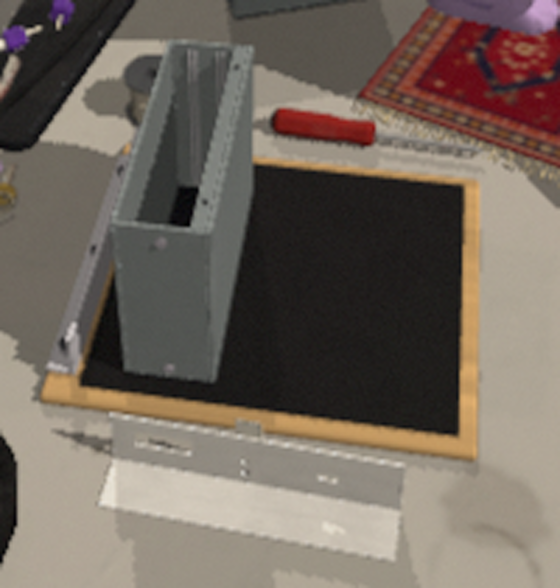

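Run:
```python
from h import *
import pickle
hsv=None
for c in ["top","scene"]:
    im,d=pickle.load(open(c+"0.pkl","rb")); p=imaging.camera_params(c)
    Rm=R.from_rotvec(p["rvec"]).as_matrix(); C=-Rm.T@p["tvec"]
    W=world(d,p)
    # board outline: ray-plane z=12 for wood pixels
    h=cv2.cvtColor(im,cv2.COLOR_RGB2HSV)
    wood=(h[...,0]>10)&(h[...,0]<24)&(h[...,1]>110)&(h[...,2]>110)&(abs(W[...,0]-560)<180)&(abs(W[...,1]-300)<170)&(d>0)
    v,u=np.nonzero(wood)
    ray=np.stack([(u+0-p["cx"])/p["fx"],(v-p["cy"])/p["fy"],np.ones(len(u))],-1)@Rm
    t=(12-C[2])/ray[:,2]; P=C+ray*t[:,None]
    n,l,st,_=cv2.connectedComponentsWithStats(wood.astype(np.uint8)); 
    rect=cv2.minAreaRect(P[:,:2].astype(np.float32)); print(c,len(u),"wood",rect, cv2.boxPoints(rect).round())
    # case rim
    m=(W[...,2]>140)&(W[...,2]<165)&(abs(W[...,0]-620)<90)&(abs(W[...,1]-335)<130)&(d>0)
    Q=W[m]; rect=cv2.minAreaRect(Q[:,:2].astype(np.float32)); print(" rim",m.sum(),np.median(Q[:,2]),rect,cv2.boxPoints(rect).round())
    m=(W[...,2]>18)&(W[...,2]<60)&(W[...,0]>640)&(W[...,0]<730)&(abs(W[...,1]-320)<130)&(d>0)
    Q=W[m]; m2=Q[:,2]>38
    print(" stop",m.sum(),cv2.minAreaRect(Q[:,:2].astype(np.float32)),np.percentile(Q[:,2],[5,50,95]))
    mat=(W[...,2]<25)&(h[...,2]<50)&(abs(W[...,0]-500)<60)&(abs(W[...,1]-290)<60)&(d>0); print(" mat z",np.median(W[mat][:,2]))
```

```text
top 1270 wood ((618.86328125, 322.7773742675781), (395.1819763183594, 248.13929748535156), 15.586236953735352) [[395. 389.]
 [462. 150.]
 [843. 256.]
 [776. 495.]]
 rim 611 151.1554847627037 ((615.6376953125, 333.3548278808594), (61.57740783691406, 180.0992889404297), 16.412702560424805) [[561. 411.]
 [612. 238.]
 [671. 256.]
 [620. 428.]]
 stop 409 ((666.8792724609375, 310.8811950683594), (79.01338195800781, 259.3889465332031), 10.685433387756348) [18.58919231 36.4594229  51.26940321]
 mat z 11.908862519564446
scene 1861 wood ((654.6875610351562, 326.9222412109375), (498.23968505859375, 283.3098449707031), 7.156378269195557) [[390. 436.]
 [425. 155.]
 [920. 217.]
 [884. 499.]]
 rim 1112 150.7196449991105 ((616.5181274414062, 334.81854248046875), (60.4837646484375, 182.7692413330078), 16.332996368408203) [[562. 414.]
 [613. 239.]
 [671. 256.]
 [620. 431.]]
 stop 606 ((663.634521484375, 309.80120849609375), (69.40333557128906, 264.32861328125), 14.812742233276367) [20.09266756 41.01496444 56.17208119]
 mat z 11.726290154648757
```

Run:
```python
from h import *
import pickle
from scipy.optimize import least_squares
for c in ["top","scene"]:
    im,d=pickle.load(open(c+"0.pkl","rb")); p=imaging.camera_params(c)
    Rm=R.from_rotvec(p["rvec"]).as_matrix(); C=-Rm.T@p["tvec"]
    W=world(d,p); h=cv2.cvtColor(im,cv2.COLOR_RGB2HSV)
    wood=(h[...,0]>10)&(h[...,0]<24)&(h[...,1]>110)&(h[...,2]>110)&(W[...,2]>2)&(W[...,2]<20)&(d>0)&(W[...,0]>400)&(W[...,0]<710)&(W[...,1]>160)&(W[...,1]<450)
    v,u=np.nonzero(wood)
    ray=np.stack([(u-p["cx"])/p["fx"],(v-p["cy"])/p["fy"],np.ones(len(u))],-1)@Rm
    P=(C+ray*((12-C[2])/ray[:,2])[:,None])[:,:2]
    # wood strip lies in rectangle ring: centre lines; fit by distance to ring centre 6mm wide guess -> free margin
    def f(q):
        a=np.radians(q[2]); X=(P-q[:2])@np.array([[np.cos(a),-np.sin(a)],[np.sin(a),np.cos(a)]])
        w=q[3]; D=np.maximum(abs(X[:,0])-(140-w),abs(X[:,1])-(125-w))
        return D
    s=least_squares(f,[560,310,15,5],loss="soft_l1",f_scale=2); print(c,len(u),s.x,np.abs(f(s.x)).mean())
    a=np.radians(s.x[2]); e=np.array([np.cos(a),np.sin(a)]); n=np.array([-e[1],e[0]])
    B=s.x[:2]; print(" stop pt",B+120*e)
    k=np.array([616,334])-B; print("case in board",k@e,k@n)
    # stop points in board frame
    X=np.stack([(W[...,:2]-B)@e,(W[...,:2]-B)@n,W[...,2]],-1)
    m=(X[...,0]>105)&(X[...,0]<150)&(abs(X[...,1])<120)&(X[...,2]>20)&(X[...,2]<60)&(d>0)&(X[...,0]<135)
    print(" stop x",np.percentile(X[m],[5,25,50,75,95],axis=0).round(1).tolist())
    vis=im.copy()
    def poly(pts,col): cv2.polylines(vis,[np.round(proj(pts,p)*8).astype(int).reshape(-1,1,2)],True,col,1,cv2.LINE_AA,3)
    bw=lambda x,y,z:np.r_[B+x*e+y*n,z]
    poly(np.array([bw(140*i,125*j,12) for i,j in [(1,1),(1,-1),(-1,-1),(-1,1)]]),(255,0,0))
    poly(np.array([bw(120,105*j,z) for j,z in [(1,12),(-1,12),(-1,45),(1,45)]]),(0,255,0))
    ac=np.radians(16.4); ec=np.array([np.cos(ac),np.sin(ac)]); nc=np.array([-ec[1],ec[0]])
    for z in (12,152): poly(np.array([np.r_[np.array([616,334])+30*i*ec+90*j*nc,z] for i,j in [(1,1),(1,-1),(-1,-1),(-1,1)]]),(255,0,255))
    u0,v0=proj(np.array([[590,320,40]]),p)[0].astype(int)
    cv2.imwrite(f"pics/fit_{c}.png",cv2.resize(vis[v0-90:v0+110,u0-110:u0+110,::-1],None,fx=3,fy=3,interpolation=cv2.INTER_CUBIC))
```

```text
top 1122 [562.17370833 307.40337389  15.57159401   7.36861049] 3.0739578956209996
 stop pt [677.76920109 339.6164466 ]
case in board 58.99029799529804 11.17116544871854
 stop x [[118.6, -93.2, 20.9], [119.3, -52.0, 29.3], [120.0, -1.2, 39.8], [121.1, 49.9, 45.7], [123.3, 93.2, 50.0]]
scene 1629 [560.90228222 312.08863614  15.23716955   6.98088268] 3.3456272871951933
 stop pt [676.68382636 343.62645528]
case in board 58.9194622775897 6.660580693237156
 stop x [[120.0, -67.5, 22.4], [120.5, 8.6, 31.3], [121.0, 45.6, 41.5], [122.7, 78.5, 44.4], [124.4, 99.6, 45.9]]
```

View pics/fit_top.png

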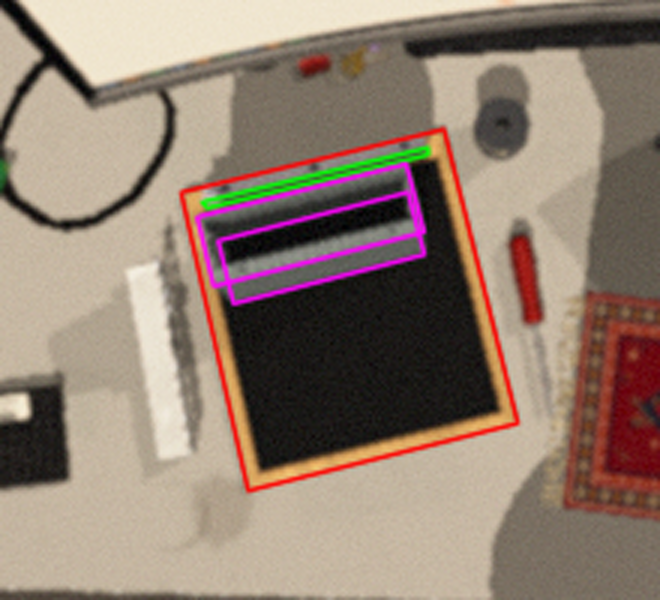

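View pics/fit_scene.png

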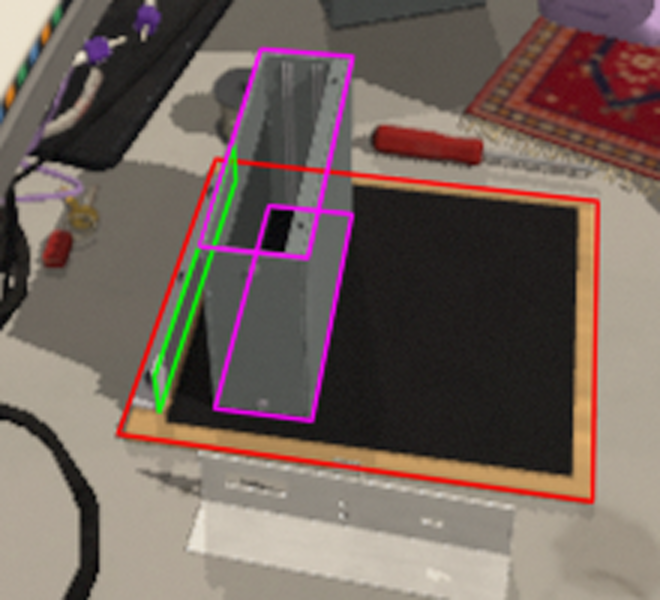

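The fits agree in both views. The board centre is about (561.5, 310) at yaw 15.4°, and the case is at (616, 334) at yaw 16.4° with the rim at z≈151. The crop confirms an open case with a flange on the robot side. Before the transfer I'll check the obstacle heights along the way.

Run:
```python
from h import *
import pickle
for c in ["top","scene"]:
    im,d=pickle.load(open(c+"0.pkl","rb")); W=world(d,imaging.camera_params(c)); W=W[d>0]
    print(c)
    for x0 in range(250,900,50):
        print(x0,[int(np.percentile(W[m][:,2],98)) if (m:=(W[:,0]>=x0)&(W[:,0]<x0+50)&(W[:,1]>=y0)&(W[:,1]<y0+100)).sum()>5 else -99 for y0 in range(-700,600,100)])
```

```text
top
250 [-99, 17, 19, 2, 3, 2, 651, 663, 3, 0, 0, 1, 0]
300 [-99, 37, 47, 20, 7, 7, 7, 6, 6, 6, 7, 6, 6]
350 [-99, 78, 77, 51, 14, 12, 9, 9, 6, 7, 8, 6, 13]
400 [-99, 82, 83, 78, 77, 16, 10, 10, 6, 16, 17, 30, 19]
450 [-99, 148, 335, 345, 339, 332, 38, 9, 16, 18, 17, 44, 19]
500 [-99, -99, 351, 352, 352, 350, 42, 9, 16, 18, 18, 45, 6]
550 [-99, -99, 351, 352, 348, 337, 32, 8, 23, 138, 155, 153, 6]
600 [-99, -99, 350, 353, 331, 329, 110, 6, 22, 155, 152, 150, 13]
650 [-99, 177, 307, 284, 281, 46, 111, 88, 6, 151, 150, 46, 9]
700 [-99, -99, 314, 6, 726, 731, 731, 731, 859, 924, 730, 726, 730]
750 [-99, -99, 313, 539, 733, 737, 741, 742, 910, 903, 862, 862, 856]
800 [-99, -99, 315, 6, 749, 795, 776, 777, 753, 798, 6, -99, -99]
850 [-99, -99, 317, -99, 742, 750, 740, 744, 738, 734, -99, -99, -99]
scene
250 [310, 372, 11, -3, -742, -2, -744, 175, -99, -99, -99, -99, -99]
300 [351, 368, 49, 21, 2, 3, 2, 2, 2, 2, 2, 2, -99]
350 [344, 74, 79, 49, 11, 11, 5, 4, 2, 2, 2, 1, 1]
400 [74, 80, 80, 76, 75, 15, 5, 5, 3, 13, 13, 41, 2]
450 [342, 344, 342, 336, 335, 314, 35, 5, 13, 14, 14, 44, 2]
500 [348, 349, 349, 349, 349, 346, 39, 5, 13, 14, 13, 50, 2]
550 [335, 350, 349, 350, 349, 332, 35, 4, 20, 130, 152, 151, 2]
600 [-99, 349, 349, 349, 328, 326, 107, 2, 20, 152, 152, 150, 10]
650 [326, 311, 311, 2, 277, 1, 107, 101, 1, 151, 150, 44, 8]
700 [332, 346, 351, 2, 4, -99, 107, 107, 41, 44, 530, 548, 561]
750 [320, 347, 352, 382, 390, 207, 205, 461, 480, 502, 521, 22, 18]
800 [-99, -99, 350, 2, 402, 417, 437, 456, 20, 20, 43, 39, 31]
850 [-99, -99, 101, 2, 8, 52, 29, 29, 29, 28, 30, 63, 32]
```

```bash
cat >> h.py <<'E'
def toolR(yaw,phi):  # deg; x_t away/up, z_t away/down
    a,f=np.radians([yaw,phi]); e=np.array([np.cos(a),np.sin(a),0]); k=np.array([0,0,1.])
    x=np.cos(f)*e+np.sin(f)*k; z=np.sin(f)*e-np.cos(f)*k
    return np.stack([x,np.cross(z,x),z],1)
def delta(p0,R0,p1,R1):
    lin=R0.T@(np.asarray(p1)-p0)/30; ang=R.from_matrix(R0.T@R1).as_rotvec()/np.radians(6)
    return ang.round(2),lin.round(3)
def log():
    import json
    s=manip.state(); open("log.jsonl","a").write(json.dumps([list(s["q"]),list(s["eef_pos"]),list(s["ee_rot"])])+"\n"); return s
E
python3 - <<'E'
from h import *
s=log(); p0=np.array([297.114,-606.099,218.646]); R0=R.from_rotvec(s["ee_rot"]).as_matrix()
print(R0.round(3))
for t in [(330,-480,420),(400,-80,420),(480,290,380)]: print(t,delta(p0,R0,t,R0)); p0=np.array(t)
E
```

```text
[[ 0.898  0.44   0.   ]
 [ 0.44  -0.898 -0.   ]
 [ 0.     0.    -1.   ]]
(330, -480, 420) (array([0., 0., 0.]), array([ 2.835, -3.291, -6.712]))
(400, -80, 420) (array([0., 0., 0.]), array([  7.964, -10.945,  -0.   ]))
(480, 290, 380) (array([0., 0., 0.]), array([ 7.823, -9.9  ,  1.333]))
```

Emit:
move_arm:
  angular:
    - [0,0,0]
    - [0,0,0]
    - [0,0,0]
    - [0,0,0]
    - [0,0,0]
    - [0,0,0]
    - [0,0,0]
    - [0,0,0]
  linear:
    - [0.4,-0.4,-1.2]
    - [0.7,-0.8,-2.4]
    - [1.1,-1.3,-3.6]
    - [1.7,-1.9,-4.8]
    - [2.2,-2.6,-6.0]
    - [2.8,-3.3,-6.7]
    - [2.8,-3.3,-6.7]
    - [2.8,-3.3,-6.7]
  claw: [0,0,0,0,0,0,0,0]

```text
clock: 1.27
eef_pos: [329.4, -479.4, 422.0]
ee_rot: [3.056, 0.711, 0.002]
contact_force: [1.0, -0.8, -1.5]
grip_width: 0.472
```

Emit:
move_arm:
  angular:
    - [0,0,0]
    - [0,0,0]
    - [0,0,0]
    - [0,0,0]
    - [0,0,0]
    - [0,0,0]
    - [0,0,0]
    - [0,0,0]
    - [0,0,0]
    - [0,0,0]
  linear:
    - [8,-10.9,0]
    - [8,-10.9,0]
    - [8,-10.9,0]
    - [8,-10.9,0]
    - [8,-10.9,0]
    - [8,-10.9,0]
    - [8,-10.9,0]
    - [8,-10.9,0]
    - [8,-10.9,0]
    - [8,-10.9,0]
  claw: [0,0,0,0,0,0,0,0,0,0]

```text
clock: 2.1
eef_pos: [400.6, -78.9, 418.4]
ee_rot: [-3.059, -0.71, 0.002]
contact_force: [0.2, -0.1, -0.1]
grip_width: 0.007
```

Run:
```python
from h import *
s=log(); R0=R.from_rotvec(s["ee_rot"]).as_matrix(); print(s["clock"],s["eef_pos"],s["q"],s["grip_width"])
print(delta(s["eef_pos"],R0,(480,290,350),toolR(16.4,0)))
```

```text
2.1 [400.63858009 -78.88095935 418.40179458] [-2.57046575e-01 -4.38016851e-01  1.60835747e+00  2.26856163e-04
  1.97273537e+00  8.57916072e-01] 0.006677761301328802
(array([-0.01,  0.01,  1.62]), array([ 7.791, -9.873,  2.284]))
```

Emit:
move_arm:
  angular:
    - [0,0,0.5]
    - [0,0,1]
    - [0,0,1.6]
    - [0,0,1.6]
    - [0,0,1.6]
    - [0,0,1.6]
    - [0,0,1.6]
    - [0,0,1.6]
    - [0,0,1.6]
    - [0,0,1.6]
  linear:
    - [7.8,-9.9,2.3]
    - [7.8,-9.9,2.3]
    - [7.8,-9.9,2.3]
    - [7.8,-9.9,2.3]
    - [7.8,-9.9,2.3]
    - [7.8,-9.9,2.3]
    - [7.8,-9.9,2.3]
    - [7.8,-9.9,2.3]
    - [7.8,-9.9,2.3]
    - [7.8,-9.9,2.3]
  claw: [0,0,0,0,0,0,0,0,0,0]

```text
clock: 2.93
eef_pos: [480.4, 292.8, 346.1]
ee_rot: [3.107, 0.455, -0.008]
contact_force: [0.8, 0.5, 0.3]
grip_width: 0.004
```

Run:
```python
from h import *
import json
from scipy.optimize import least_squares
s=log(); R0=R.from_rotvec(s["ee_rot"]).as_matrix(); print(s["clock"],s["eef_pos"],s["q"]); print(R0.round(3))
L=[json.loads(l) for l in open("log.jsonl")]
for q,p,r in L: print(np.round(q,3), round(np.hypot(*p[:2]),1), round(p[2],1), round(q[1]+q[2]+q[4],3), np.arctan2(p[1],p[0])-q[0])
print(delta(s["eef_pos"],R0,s["eef_pos"],toolR(16.4,35)))
```

```text
2.9333 [480.40241055 292.76811919 346.10863101] [ 5.01590511e-01 -1.29966150e-01  1.48219325e+00  7.36701771e-04
  1.79472400e+00  1.78192978e+00]
[[ 0.958  0.287 -0.005]
 [ 0.287 -0.958 -0.002]
 [-0.005  0.    -1.   ]]
[-1.153  0.116  1.442  0.     1.584 -0.038] 675.0 218.7 3.142 0.03779117064412296
[-0.257 -0.438  1.608  0.     1.973  0.858] 408.3 418.4 3.143 0.06264503203229324
[ 5.020e-01 -1.300e-01  1.482e+00  1.000e-03  1.795e+00  1.782e+00] 562.6 346.1 3.147 0.045728630253562774
(array([-0.01,  5.88,  0.04]), array([0., 0., 0.]))
```

Emit:
move_arm:
  angular:
    - [0,1,0]
    - [0,2,0]
    - [0,3,0]
    - [0,4,0]
    - [0,5,0]
    - [0,5.8,0]
    - [0,5.8,0]
    - [0,5.8,0]
  linear:
    - [0,0,0]
    - [0,0,0]
    - [0,0,0]
    - [0,0,0]
    - [0,0,0]
    - [0,0,0]
    - [0,0,0]
    - [0,0,0]
  claw: [0,0,0,0,0,0,0,0]

```text
clock: 3.6
eef_pos: [479.5, 288.1, 349.6]
ee_rot: [-2.89, -0.42, -0.902]
contact_force: [-1.1, -0.3, 0.4]
grip_width: 0.007
```

Run:
```python
from h import *
s=log(); R0=R.from_rotvec(s["ee_rot"]).as_matrix(); print(s["clock"],s["eef_pos"],s["q"]); print(R0.round(3))
print(delta(s["eef_pos"],R0,(560,318,240),toolR(16.4,35)))
```

```text
3.6 [479.49161467 288.10801115 349.63761028] [ 0.58587294 -0.51902721  1.86067911 -0.17893439  1.22147093  1.87954812]
[[ 0.789  0.284  0.545]
 [ 0.234 -0.959  0.161]
 [ 0.568  0.001 -0.823]]
(array([-0.01,  0.06,  0.02]), array([ 0.272, -0.195,  4.63 ]))
```

Emit:
move_arm:
  angular:
    - [0,0,0]
    - [0,0,0]
    - [0,0,0]
    - [0,0,0]
    - [0,0,0]
    - [0,0,0]
  linear:
    - [0,0,1.2]
    - [0.1,-0.1,2.4]
    - [0.2,-0.2,3.6]
    - [0.3,-0.2,4.6]
    - [0.3,-0.2,4.6]
    - [0.3,-0.2,4.6]
  claw: [0,0,0,0,0,0]

```text
clock: 4.1
eef_pos: [561.6, 318.4, 239.8]
ee_rot: [-2.894, -0.418, -0.897]
contact_force: [-0.3, 0.2, 0.6]
grip_width: 0.006
```

Run:
```python
from h import *
import pickle
s=log(); im,d=imaging.camera("wrist"); cv2.imwrite("pics/w1.png",im[:,:,::-1]); pickle.dump((s,im,d),open("w1.pkl","wb"))
im,d2=imaging.camera("scene"); cv2.imwrite("pics/s1.png",im[:,:,::-1])
print(s["clock"],s["eef_pos"],s["q"],s["contact_force"])
p=imaging.camera_params("wrist"); im,d=pickle.load(open("w1.pkl","rb"))[1:]
v,u=np.mgrid[0:420,0:560]; c=np.stack([(u-p["cx"])/p["fx"]*d,(v-p["cy"])/p["fy"]*d,d,np.ones_like(d)],-1)
R0=R.from_rotvec(s["ee_rot"]).as_matrix(); W=(c@p["mount"].T)[...,:3]@R0.T+s["eef_pos"]
m=(W[...,2]>142)&(W[...,2]<160)&(d>0)&(abs(W[...,0]-616)<90)&(abs(W[...,1]-334)<130)
Q=W[m]; print(m.sum(),np.median(Q[:,2]),cv2.minAreaRect(Q[:,:2].astype(np.float32)))
```

```text
4.1 [561.63190837 318.3791666  239.77845067] [ 0.54407794 -0.30844411  1.88740163 -0.17484382  0.98442782  1.88118517] [-0.27206959  0.20651365  0.63456258]
6966 151.74758717149885 ((616.0225830078125, 335.59356689453125), (60.603763580322266, 180.4579315185547), 16.25609588623047)
```

View pics/w1.png

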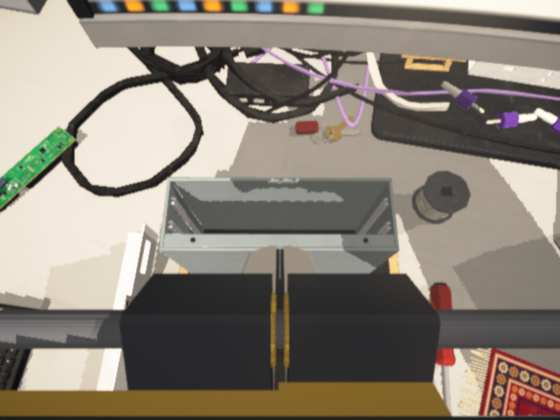

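View pics/s1.png

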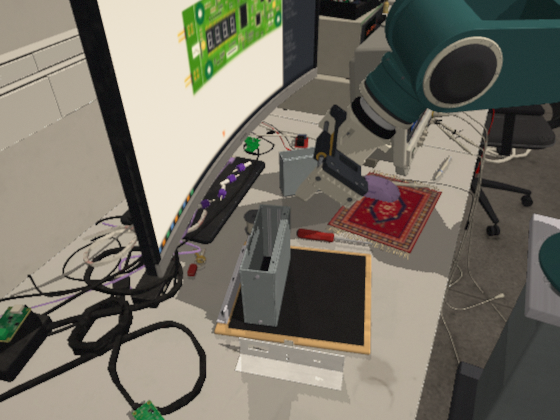

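```bash
cat > kin.py <<'E'
import json, numpy as np
from scipy.optimize import least_squares
from scipy.spatial.transform import Rotation as R
Rz=lambda a:R.from_euler('z',a).as_matrix(); Ry=lambda a:R.from_euler('y',a).as_matrix()
def fk(q,k):
    a1,d1,L2,o3,L3,L6,off=k[:7]
    Rw=Rz(q[0])@Ry(q[1]); R3=Rw@Ry(q[2]); R6=R3@Rz(q[3])@Ry(q[4])
    p=Rz(q[0])@np.array([a1,off,d1])+Rw@[0,0,L2]+R3@[o3,0,L3]+R6@[0,0,L6]
    return p,R6@Rz(q[5])
E
python3 - <<'E'
from kin import *
L=[json.loads(l) for l in open("log.jsonl")]
f=lambda k:np.concatenate([fk(q,k)[0]-p for q,p,r in L])
s=least_squares(f,[100,400,600,0,500,300,25],x_scale=100); print(s.x.round(1),abs(s.fun).max())
for q,p,r in L: 
    Rm=fk(q,s.x)[1]; print((Rm.T@R.from_rotvec(r).as_matrix()).round(2).tolist())
np.save("k.npy",s.x)
E
```

```text
[ -0.  137.6 459.7  81.4 620.3 302.4  25.5] 5.718447937397286e-10
[[0.0, -1.0, 0.0], [1.0, 0.0, 0.0], [-0.0, 0.0, 1.0]]
[[-0.0, -1.0, -0.0], [1.0, 0.0, 0.0], [-0.0, -0.0, 1.0]]
[[0.0, -1.0, -0.0], [1.0, 0.0, 0.0], [-0.0, -0.0, 1.0]]
[[0.0, -1.0, -0.0], [1.0, 0.0, -0.0], [0.0, -0.0, 1.0]]
[[0.0, -1.0, 0.0], [1.0, -0.0, -0.0], [-0.0, 0.0, 1.0]]
```

```bash
cat > plan.py <<'E'
from h import *
from kin import fk
k=np.load("k.npy"); YC=16.3; 
Cc=np.array([616.,335.2]); a_=np.radians(YC); EC=np.array([np.cos(a_),np.sin(a_),0]); F=np.r_[Cc,12.]-30*EC
lo=np.array([-2.83,-.83,.07,-1.14,.01,-2.97]); hi=np.array([2.83,2.19,2.5,4.28,3,2.97])
Q=R.from_matrix([[0,-1,0],[1,0,0],[0,0,1]]).as_matrix()
from scipy.optimize import least_squares
def ik(p,Rm,q0):
    f=lambda q:np.r_[(fk(q,k)[0]-p)/100,R.from_matrix((fk(q,k)[1]@Q).T@Rm).as_rotvec()]
    s=least_squares(f,np.clip(q0,lo+1e-3,hi-1e-3),bounds=(lo,hi)); return s.x,s.cost
def bounds(th,phi,D):
    r=np.radians(phi-th); c,s=np.cos(r),np.sin(r)
    # flange contact: near face at h=140 and 137, a=13 ; near corner against a=3
    tf=max(13+7.5*c+s*((D-hh+7.5*s)/c) if (D-hh+7.5*s)/c>0 else -99 for hh in (0,3))
    tf=max(tf,3+7.5*c)
    # far: tip corner a<57 (if inside), far face at h=140
    ts=57-7.5*c
    t=(D-7.5*s)/c
    if t>0: ts=min(ts,57-7.5*c+s*t)
    return tf,ts
def tcp(th,phi,D,Ta):
    t=np.radians(th); h=140-D
    return F+EC*(Ta*np.cos(t)-h*np.sin(t))+np.array([0,0,1])*(Ta*np.sin(t)+h*np.cos(t)), toolR(YC,phi)
E
python3 - <<'E'
from plan import *
q=manip.state()["q"]
for sched in [lambda t:35., lambda t:35+min(t,25)*.4, lambda t:35+min(t,25)*.8]:
    qq=q
    for th in range(0,91,10):
        phi=sched(th); D=25-10*th/90
        tf,ts=bounds(th,phi,D); p,Rm=tcp(th,phi,D,ts if th>25 else tf)
        qq,c=ik(p,Rm,qq); print(th,phi,round(D,1),"tf %.1f ts %.1f"%(tf,ts),p.round(1),qq.round(2),"%.0e"%c)
E
```

```text
0 35.0 25.0 tf 39.7 ts 50.9 [625.3 337.9 127. ] [ 0.52 -0.1   1.9  -0.19  0.75  1.9 ] 2e-25
10 35.0 23.9 tf 32.4 ts 50.2 [598.5 330.1 132. ] [ 0.53 -0.16  1.95 -0.2   0.77  1.92] 8e-24
20 35.0 22.8 tf 26.9 ts 49.8 [573.  322.6 131.3] [ 0.54 -0.22  2.   -0.21  0.78  1.93] 5e-21
30 35.0 21.7 tf 22.4 ts 49.5 [571.6 322.2 139.2] [ 0.54 -0.23  1.99 -0.21  0.79  1.93] 2e-21
40 35.0 20.6 tf 19.0 ts 47.7 [548.6 315.5 134.1] [ 0.55 -0.28  2.04 -0.22  0.8   1.95] 1e-19
50 35.0 19.4 tf 16.4 ts 44.0 [525.7 308.8 123.2] [ 0.57 -0.33  2.1  -0.23  0.79  1.97] 3e-30
60 35.0 18.3 tf 14.1 ts 40.2 [505.4 302.8 107.6] [ 0.58 -0.37  2.15 -0.24  0.78  1.99] 8e-30
70 35.0 17.2 tf 12.2 ts 35.8 [488.2 297.8  87.6] [ 0.6  -0.4   2.21 -0.26  0.76  2.02] 2e-28
80 35.0 16.1 tf 10.5 ts 30.3 [475.2 294.   63.3] [ 0.61 -0.4   2.25 -0.28  0.72  2.05] 8e-28
90 35.0 15.0 tf 8.9 ts 22.5 [467.2 291.7  34.5] [ 0.61 -0.39  2.29 -0.3   0.67  2.08] 3e-28
0 35.0 25.0 tf 39.7 ts 50.9 [625.3 337.9 127. ] [ 0.52 -0.1   1.9  -0.19  0.75  1.9 ] 2e-25
10 39.0 23.9 tf 34.8 ts 50.4 [600.8 330.7 132.4] [ 0.53 -0.18  1.99 -0.25  0.69 
[... 985 characters left out ...]
34.3] [ 0.57 -0.29  2.15 -0.51  0.47  2.22] 3e-29
30 55.0 21.7 tf 31.4 ts 50.2 [572.1 322.4 139.6] [ 0.59 -0.33  2.2  -0.65  0.41  2.36] 3e-28
40 55.0 20.6 tf 26.3 ts 49.8 [550.1 315.9 135.5] [ 0.6  -0.39  2.25 -0.66  0.43  2.37] 3e-20
50 55.0 19.4 tf 22.2 ts 49.5 [529.1 309.8 127.4] [ 0.62 -0.44  2.3  -0.68  0.44  2.4 ] 4e-31
60 55.0 18.3 tf 19.2 ts 47.9 [509.  303.9 114.3] [ 0.64 -0.48  2.35 -0.72  0.45  2.45] 1e-29
70 55.0 17.2 tf 17.0 ts 44.6 [491.1 298.7  95.9] [ 0.66 -0.51  2.39 -0.77  0.45  2.51] 6e-26
80 55.0 16.1 tf 15.2 ts 41.2 [477.  294.5  74.1] [ 0.68 -0.52  2.44 -0.84  0.43  2.6 ] 5e-22
90 55.0 15.0 tf 13.8 ts 37.3 [467.2 291.7  49.3] [ 0.69 -0.5   2.47 -0.95  0.41  2.72] 6e-30
```

Run:
```python
from plan import *
s=manip.state(); R0=R.from_rotvec(s["ee_rot"]).as_matrix()
p,Rm=tcp(0,35,25,45.3); pre=p-Rm[:,2]*50
print(p,pre,delta(s["eef_pos"],R0,pre,Rm), delta(s["eef_pos"],R0,p,Rm))
```

```text
[630.68502097 339.49420065 127.        ] [603.15893602 331.44501011 167.95760221] (array([-0.02,  0.04,  0.02]), array([-0.234, -0.01 ,  2.896])) (array([-0.02,  0.04,  0.02]), array([-0.227, -0.007,  4.562]))
```

Emit:
move_arm:
  angular:
    - [0,0,0]
    - [0,0,0]
    - [0,0,0]
    - [0,0,0]
  linear:
    - [-0.24,0,1]
    - [-0.24,0,2]
    - [-0.24,0,2.9]
    - [-0.24,0,2.9]
  claw: [0,0,0,0]

```text
clock: 4.53
eef_pos: [603.0, 331.0, 163.3]
ee_rot: [-2.892, -0.419, -0.9]
contact_force: [-0.9, 0.4, -0.6]
grip_width: 0.006
```

Run:
```python
from plan import *
s=log(); im,d=imaging.camera("wrist"); cv2.imwrite("pics/w2.png",im[:,:,::-1]); im,d=imaging.camera("scene"); cv2.imwrite("pics/s2.png",cv2.resize(im[130:360,200:420,::-1],None,fx=2.5,fy=2.5))
R0=R.from_rotvec(s["ee_rot"]).as_matrix(); p,Rm=tcp(0,35,25,45.3)
print(s["clock"],s["eef_pos"],s["contact_force"],delta(s["eef_pos"],R0,p,Rm))
```

```text
4.5333 [602.98723181 330.98869546 163.33507084] [-0.88193306  0.4283889  -0.57031465] (array([-0.01,  0.07,  0.03]), array([ 0.109, -0.011,  1.545]))
```

View pics/w2.png

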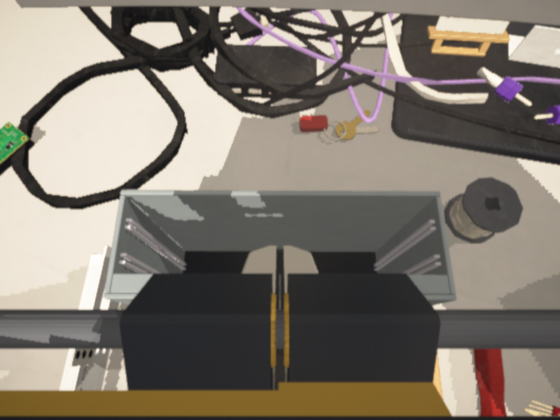

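View pics/s2.png

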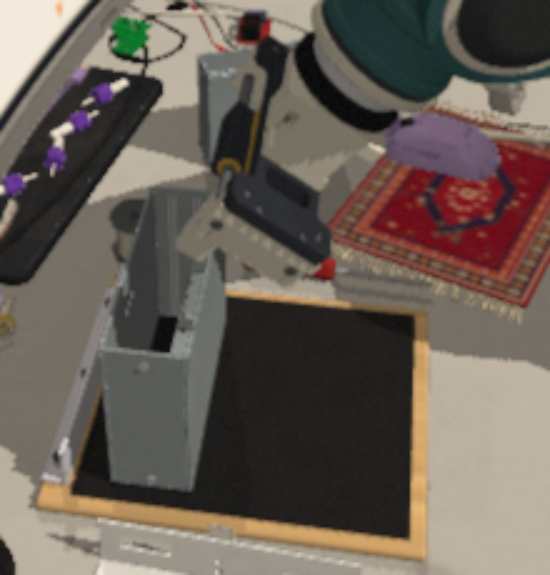

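Run:
```python
from plan import *
s=manip.state(); print(s["clock"],s["eef_pos"],fk(s["q"],k)[0],s["qd"].round(3))
R0=R.from_rotvec(s["ee_rot"]).as_matrix(); p,Rm=tcp(0,35,25,45.3)
print(delta(s["eef_pos"],R0,p,Rm))
```

```text
4.6333 [602.74532873 331.3342045  167.99122843] [602.74532873 331.3342045  167.99122843] [ 0.005 -0.034 -0.012  0.     0.001  0.001]
(array([-0.02,  0.03,  0.03]), array([0.017, 0.004, 1.676]))
```

Emit:
move_arm:
  angular:
    - [0,0,0]
    - [0,0,0]
    - [0,0,0]
    - [0,0,0]
    - [0,0,0]
    - [0,0,0]
  linear:
    - [0,0,0.4]
    - [0,0,0.8]
    - [0,0,1.2]
    - [0,0,1.67]
    - [0,0,1.67]
    - [0,0,1.67]
  claw: [0,0,0,0,0,0]

```text
clock: 5.13
eef_pos: [630.1, 339.3, 124.7]
ee_rot: [-2.89, -0.419, -0.903]
contact_force: [-0.2, -0.0, 0.5]
grip_width: 0.006
```

Run:
```python
from plan import *
im,d=imaging.camera("wrist"); cv2.imwrite("pics/w3.png",im[:,:,::-1]); im,d=imaging.camera("scene"); cv2.imwrite("pics/s3.png",cv2.resize(im[130:360,200:420,::-1],None,fx=2.5,fy=2.5))
s=log();R0=R.from_rotvec(s["ee_rot"]).as_matrix(); p,Rm=tcp(0,35,25,45.3)
print(s["clock"],s["eef_pos"],s["contact_force"],delta(s["eef_pos"],R0,p,Rm))
```

```text
5.2333 [630.16466304 339.57632051 126.25954983] [-0.35099132 -0.08875576  0.54705347] (array([-0.02,  0.03,  0.03]), array([ 0.027,  0.008, -0.011]))
```

View pics/s3.png

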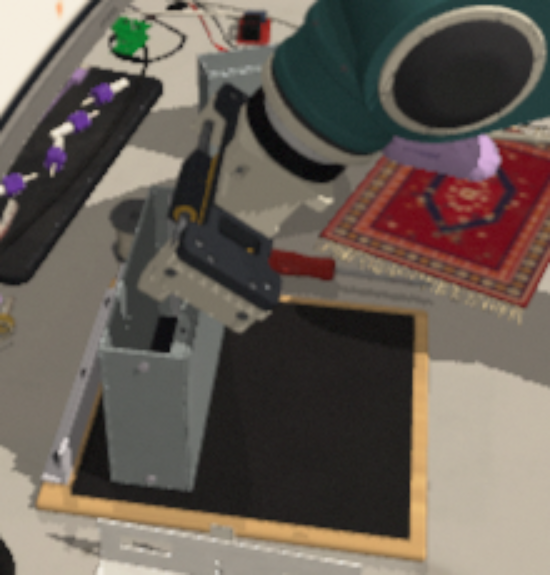

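```bash
cat >> plan.py <<'E'
def phi_(t): return 35+min(t,25)*.4
def D_(t): return np.interp(t,[0,20,35,90],[25,38,36,15])
def Ta_(t):
    tf,ts=bounds(t,phi_(t),D_(t)); return tf+np.interp(t,[0,24,36,90],[0,0,1,1])*(ts-tf)
def pose(t): return tcp(t,phi_(t),D_(t),Ta_(t))
def rows(p0,R0,ths,off=(0,0,0)):
    A=[];L=[]
    for t in ths:
        p,Rm=pose(t); a,l=delta(p0,R0,p+np.array(off),Rm); A.append(a.tolist());L.append([round(x,2) for x in l])
    print("ang",A);print("lin",L)
E
python3 - <<'E'
from plan import *
q=manip.state()["q"]; 
for t in range(0,91,6):
    tf,ts=bounds(t,phi_(t),D_(t)); p,Rm=pose(t); q2,c=ik(p,Rm,q); print(t,"tf %.1f ts %.1f D %.1f"%(tf,ts,D_(t)),p.round(1),"cost %.0e dq %.2f"%(c,abs(q2-q).max())); q=q2
p0,R0=np.array([630.4,339.5,126.6]),toolR(16.3,34.85)
rows(p0,R0,np.arange(0,11,1.1))
E
```

```text
0 tf 39.7 ts 50.9 D 25.0 [625.3 337.9 127. ] cost 6e-21 dq 0.01
6 tf 39.4 ts 50.6 D 28.9 [613.7 334.5 126.6] cost 2e-22 dq 0.05
12 tf 38.8 ts 50.4 D 32.8 [602.2 331.2 124.9] cost 1e-20 dq 0.05
18 tf 37.7 ts 50.2 D 36.7 [591.  327.9 121.9] cost 6e-19 dq 0.05
24 tf 35.1 ts 50.0 D 37.5 [578.  324.1 119.9] cost 8e-30 dq 0.06
30 tf 30.6 ts 49.8 D 36.7 [571.  322.  121.6] cost 2e-30 dq 0.02
36 tf 26.2 ts 49.6 D 35.6 [566.8 320.8 125.6] cost 4e-30 dq 0.01
42 tf 22.3 ts 49.5 D 33.3 [554.  317.1 124.4] cost 9e-23 dq 0.03
48 tf 19.0 ts 47.9 D 31.0 [540.2 313.  120.5] cost 5e-20 dq 0.03
54 tf 16.5 ts 44.9 D 28.7 [526.1 308.9 113.7] cost 2e-30 dq 0.03
60 tf 14.5 ts 42.1 D 26.5 [513.1 305.1 105.3] cost 2e-30 dq 0.03
66 tf 12.9 ts 39.7 D 24.2 [501.1 301.6  95.4] cost 3e-30 dq 0.03
72 tf 11.8 ts 37.4 D 21.9 [490.5 298.5  84.1] cost 3e-29 dq 0.03
78 tf 11.2 ts 35.3 D 19.6 [481.2 295.8  71.6] cost 1e-28 dq 0.03
84 tf 11.1 ts 33.3 D 17.3 [473.4 293.5  58. ] cost 7e-28 dq 0.03
90 tf 11.6 ts 31.4 D 15.0 [467.2 291.7  43.4] cost 2e-27 dq 0.04
ang [[0.0, 0.02, 0.0], [0.0, 0.1, 0.0], [0.0, 0.17, 0.0], [0.0, 0.24, 0.0], [0.0, 0.32, 0.0], [0.0, 0.39, -0.0], [0.0, 0.47, 0.0], [0.0, 0.54, 0.0], [0.0, 0.61, 0.0], [0.0, 0.68, 0.0]]
lin [[np.float64(-0.14), np.float64(0.0), np.float64(-0.11)], [np.float64(-0.2), np.float64(0.0), np.float64(-0.16)], [np.float64(-0.26), np.float64(0.0), np.float64(-0.2)], [np.float64(-0.32), np.float64(0.0), np.float64(-0.24)], [np.float64(-0.38), np.float64(0.0), np.float64(-0.28)], [np.float64(-0.45), np.float64(0.0), np.float64(-0.32)], [np.float64(-0.51), np.float64(0.0), np.float64(-0.35)], [np.float64(-0.58), np.float64(0.0), np.float64(-0.39)], [np.float64(-0.64), np.float64(0.0), np.float64(-0.42)], [np.float64(-0.71), np.float64(0.0), np.float64(-0.46)]]
```

Emit:
move_arm:
  angular:
    - [0,0,0]
    - [0,0.1,0]
    - [0,0.17,0]
    - [0,0.24,0]
    - [0,0.32,0]
    - [0,0.39,0]
    - [0,0.47,0]
    - [0,0.54,0]
    - [0,0.61,0]
    - [0,0.68,0]
  linear:
    - [-0.14,0,-0.11]
    - [-0.2,0,-0.16]
    - [-0.26,0,-0.2]
    - [-0.32,0,-0.24]
    - [-0.38,0,-0.28]
    - [-0.45,0,-0.32]
    - [-0.51,0,-0.35]
    - [-0.58,0,-0.39]
    - [-0.64,0,-0.42]
    - [-0.71,0,-0.46]
  claw: [0,0,0,0,0,0,0,0,0,0]

```text
clock: 6.07
eef_pos: [605.5, 332.2, 124.7]
ee_rot: [-2.846, -0.413, -1.005]
contact_force: [0.2, 0.8, 2.2]
grip_width: 0.006
```

```bash
cat > look.py <<'E'
from plan import *
import sys
n=sys.argv[1]; t0=float(sys.argv[2]); ths=np.linspace(float(sys.argv[3]),float(sys.argv[4]),10) if len(sys.argv)>4 else []
im,d=imaging.camera("scene"); 
x0,y0=(180,150) ; cv2.imwrite(f"pics/s{n}.png",cv2.resize(im[150:370,190:410,::-1],None,fx=2.6,fy=2.6))
s=log(); p,Rm=pose(t0)
print(s["clock"],"meas",s["eef_pos"].round(1),"cmd",p.round(1),"F",s["contact_force"].round(1))
W=world(d,imaging.camera_params("scene"))
# left side wall (+y face) orientation: points in plane
nrm=np.array([-EC[1],EC[0],0]); yy=(W-F)@nrm; X=(W-F)@EC; Z=W[...,2]-12
m=(abs(yy-90)<7)&(Z>6)&(X>-170)&(X<90)&(Z<160)&(d>0)
m[:150]=0
P=np.stack([X[m],Z[m]],1).astype(np.float32)
if len(P)>50:
    r=cv2.minAreaRect(P); b=cv2.boxPoints(r); print(m.sum(),"rect",np.round(r[0],1),np.round(r[1],1),round(r[2],1),b.round().tolist())
if len(ths): rows(p,Rm,ths)
E
python3 look.py 4 9.9 11 24
```

```text
6.1167 meas [605.1 332.  124.3] cmd [606.2 332.3 125.7] F [0.3 0.8 1.4]
1901 rect [10.9 90. ] [ 80.4 179. ] 21.2 [[-59.0, 159.0], [6.0, -8.0], [81.0, 21.0], [16.0, 188.0]]
ang [[-0.0, 0.07, 0.0], [-0.0, 0.17, 0.0], [0.0, 0.27, 0.0], [-0.0, 0.36, -0.0], [0.0, 0.46, -0.0], [-0.0, 0.55, 0.0], [-0.0, 0.65, 0.0], [-0.0, 0.75, 0.0], [-0.0, 0.84, 0.0], [0.0, 0.94, -0.0]]
lin [[np.float64(-0.06), np.float64(-0.0), np.float64(-0.04)], [np.float64(-0.15), np.float64(-0.0), np.float64(-0.08)], [np.float64(-0.24), np.float64(-0.0), np.float64(-0.12)], [np.float64(-0.32), np.float64(-0.0), np.float64(-0.17)], [np.float64(-0.41), np.float64(-0.0), np.float64(-0.2)], [np.float64(-0.5), np.float64(-0.0), np.float64(-0.24)], [np.float64(-0.6), np.float64(-0.0), np.float64(-0.27)], [np.float64(-0.69), np.float64(-0.0), np.float64(-0.34)], [np.float64(-0.78), np.float64(-0.0), np.float64(-0.4)], [np.float64(-0.88), np.float64(-0.0), np.float64(-0.47)]]
```

View pics/s4.png

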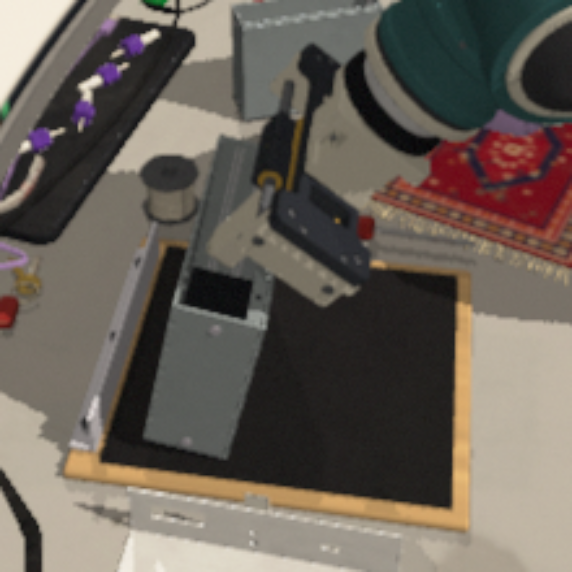

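Emit:
move_arm:
  angular:
    - [0,0.07,0]
    - [0,0.17,0]
    - [0,0.27,0]
    - [0,0.36,0]
    - [0,0.46,0]
    - [0,0.55,0]
    - [0,0.55,0]
  linear:
    - [-0.06,0,-0.04]
    - [-0.15,0,-0.08]
    - [-0.24,0,-0.12]
    - [-0.32,0,-0.17]
    - [-0.41,0,-0.2]
    - [-0.5,0,-0.24]
    - [-0.5,0,-0.24]
  claw: [0,0,0,0,0,0,0]

```text
clock: 6.7
eef_pos: [589.5, 327.4, 120.3]
ee_rot: [-2.809, -0.408, -1.083]
contact_force: [0.2, -0.8, 0.4]
grip_width: 0.009
```

```bash
cat > fitc.py <<'E'
from plan import *
def fit(n):
    im,d=imaging.camera("scene"); o=nets.outline_of("case","scene")
    o=[x for x in o if 120<x["region"].sum() and x["point"][0]>200][:1]
    cv2.imwrite(f"pics/s{n}.png",cv2.resize(im[150:370,190:410,::-1],None,fx=2.6,fy=2.6))
    if not o: print("no outline"); return
    m=cv2.erode(o[0]["region"].astype(np.uint8),np.ones((3,3)))>0
    W=world(d,imaging.camera_params("scene")); nrm=np.array([-EC[1],EC[0],0]); P=(W-F)[m&(d>0)]
    y=P@nrm; s=abs(y-90)<5; P2=np.stack([P[s]@EC,P[s][:,2]],1).astype(np.float32)
    r=cv2.minAreaRect(P2); print("side",s.sum(),"conf",round(o[0]["conf"],2),np.round(r[0],1),np.round(r[1],1),round(r[2],1),cv2.boxPoints(r).round().tolist())
E
python3 - <<'E'
from fitc import *
fit(5); s=log(); print(s["clock"],s["eef_pos"],pose(18.2)[0],s["contact_force"]); p,Rm=pose(18.2); rows(p,Rm,np.arange(19,29,1))
E
```

```text
side 1844 conf 0.93 [ 5.1 78.1] [ 58.6 140.5] 20.0 [[-46.0, 134.0], [2.0, 2.0], [57.0, 22.0], [9.0, 154.0]]
6.8 [590.07763546 327.69576836 121.04326782] [590.62846244 327.78084321 121.77562096] [ 0.38004401  0.22656581 -0.35243421]
ang [[-0.0, 0.05, -0.0], [-0.0, 0.12, -0.0], [-0.0, 0.19, -0.0], [-0.0, 0.25, -0.0], [-0.0, 0.32, -0.0], [-0.0, 0.39, -0.0], [0.0, 0.45, -0.0], [0.0, 0.45, -0.0], [0.0, 0.45, -0.0], [0.0, 0.45, -0.0]]
lin [[np.float64(-0.05), np.float64(0.0), np.float64(-0.02)], [np.float64(-0.11), np.float64(0.0), np.float64(-0.05)], [np.float64(-0.17), np.float64(0.0), np.float64(-0.1)], [np.float64(-0.24), np.float64(0.0), np.float64(-0.15)], [np.float64(-0.3), np.float64(-0.0), np.float64(-0.2)], [np.float64(-0.37), np.float64(0.0), np.float64(-0.25)], [np.float64(-0.39), np.float64(0.0), np.float64(-0.28)], [np.float64(-0.42), np.float64(0.0), np.float64(-0.32)], [np.float64(-0.45), np.float64(0.0), np.float64(-0.36)], [np.float64(-0.47), np.float64(0.0), np.float64(-0.39)]]
```

View pics/s5.png

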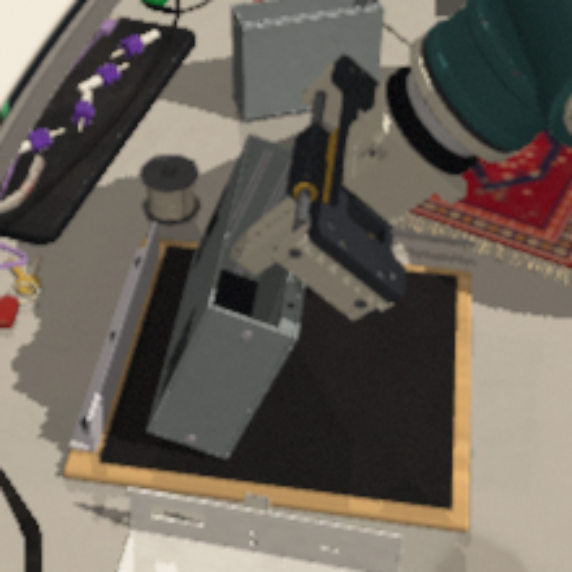

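The side-wall fit shows the case tilted 20° with its foot edge on the mat. Crossing balance next, slowly.

Emit:
move_arm:
  angular:
    - [0,0.05,0]
    - [0,0.12,0]
    - [0,0.19,0]
    - [0,0.25,0]
    - [0,0.32,0]
    - [0,0.39,0]
    - [0,0.45,0]
    - [0,0.45,0]
    - [0,0.45,0]
    - [0,0.45,0]
  linear:
    - [-0.05,0,-0.02]
    - [-0.11,0,-0.05]
    - [-0.17,0,-0.1]
    - [-0.24,0,-0.15]
    - [-0.3,0,-0.2]
    - [-0.37,0,-0.25]
    - [-0.39,0,-0.28]
    - [-0.42,0,-0.32]
    - [-0.45,0,-0.36]
    - [-0.47,0,-0.39]
  claw: [0,0,0,0,0,0,0,0,0,0]

```text
clock: 7.63
eef_pos: [572.5, 322.4, 120.3]
ee_rot: [-2.778, -0.403, -1.147]
contact_force: [-0.8, 1.2, -1.8]
grip_width: 0.008
```

Run:
```python
from fitc import *
fit(6); s=log(); print(s["clock"],s["eef_pos"],pose(28)[0],s["contact_force"]); p,Rm=pose(28); rows(p,Rm,np.arange(29,49,2))
```

```text
side 1851 conf 0.73 [-14.4  77.5] [ 59.  137.7] 34.2 [[-77.0, 118.0], [-0.0, 4.0], [49.0, 37.0], [-29.0, 151.0]]
7.7333 [572.59933087 322.45499122 120.34272717] [572.99449439 322.62431009 120.85746984] [-0.67952618 -0.43927181 -1.38545617]
ang [[0.0, 0.0, 0.0], [0.0, 0.0, 0.0], [0.0, 0.0, 0.0], [0.0, 0.0, 0.0], [0.0, 0.0, 0.0], [0.0, 0.0, 0.0], [0.0, 0.0, 0.0], [0.0, 0.0, 0.0], [0.0, 0.0, 0.0], [0.0, 0.0, 0.0]]
lin [[np.float64(-0.02), np.float64(0.0), np.float64(-0.03)], [np.float64(-0.04), np.float64(-0.0), np.float64(-0.1)], [np.float64(-0.05), np.float64(-0.0), np.float64(-0.16)], [np.float64(-0.05), np.float64(-0.0), np.float64(-0.22)], [np.float64(-0.09), np.float64(-0.0), np.float64(-0.31)], [np.float64(-0.21), np.float64(0.0), np.float64(-0.41)], [np.float64(-0.32), np.float64(-0.0), np.float64(-0.5)], [np.float64(-0.44), np.float64(0.0), np.float64(-0.59)], [np.float64(-0.57), np.float64(-0.0), np.float64(-0.68)], [np.float64(-0.73), np.float64(-0.0), np.float64(-0.76)]]
```

View pics/s6.png

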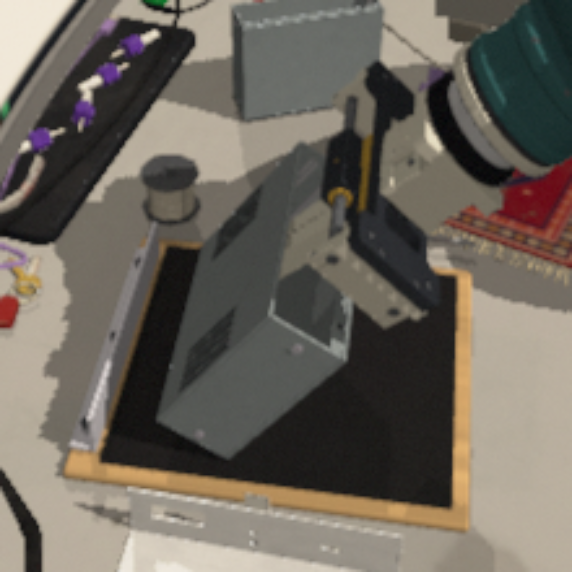

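The case went past balance and now rests on the finger at 34°. I'll keep lowering it.

Emit:
move_arm:
  angular:
    - [0,0,0]
    - [0,0,0]
    - [0,0,0]
    - [0,0,0]
    - [0,0,0]
    - [0,0,0]
    - [0,0,0]
    - [0,0,0]
    - [0,0,0]
    - [0,0,0]
  linear:
    - [-0.02,0,-0.07]
    - [-0.05,0,-0.14]
    - [-0.05,0,-0.22]
    - [-0.09,0,-0.31]
    - [-0.15,0,-0.36]
    - [-0.21,0,-0.41]
    - [-0.27,0,-0.46]
    - [-0.32,0,-0.5]
    - [-0.38,0,-0.55]
    - [-0.44,0,-0.59]
  claw: [0,0,0,0,0,0,0,0,0,0]

```text
clock: 8.57
eef_pos: [551.5, 316.2, 123.5]
ee_rot: [-2.778, -0.403, -1.147]
contact_force: [0.3, -0.3, -1.6]
grip_width: 0.0
```

Run:
```python
from fitc import *
fit(7); s=log(); print(s["clock"],s["eef_pos"],pose(43)[0],s["contact_force"]); p,Rm=pose(43); rows(p,Rm,np.arange(44.5,59,1.5))
```

```text
side 1840 conf 0.59 [-25.7  74.6] [ 59.4 137.1] 42.8 [[-94.0, 105.0], [-1.0, 4.0], [43.0, 44.0], [-50.0, 145.0]]
8.6667 [551.52050819 316.20796731 123.44593001] [551.87955979 316.44987112 124.05677283] [-0.10192585 -0.64906721 -1.81440944]
ang [[0.0, 0.0, 0.0], [0.0, 0.0, 0.0], [0.0, 0.0, 0.0], [0.0, 0.0, 0.0], [0.0, 0.0, 0.0], [0.0, 0.0, 0.0], [0.0, 0.0, 0.0], [0.0, 0.0, 0.0], [0.0, 0.0, 0.0], [0.0, 0.0, 0.0]]
lin [[np.float64(-0.09), np.float64(-0.0), np.float64(-0.06)], [np.float64(-0.2), np.float64(0.0), np.float64(-0.13)], [np.float64(-0.33), np.float64(-0.0), np.float64(-0.18)], [np.float64(-0.45), np.float64(0.0), np.float64(-0.24)], [np.float64(-0.58), np.float64(-0.0), np.float64(-0.29)], [np.float64(-0.71), np.float64(0.0), np.float64(-0.33)], [np.float64(-0.83), np.float64(-0.0), np.float64(-0.38)], [np.float64(-0.96), np.float64(-0.0), np.float64(-0.41)], [np.float64(-1.09), np.float64(0.0), np.float64(-0.45)], [np.float64(-1.22), np.float64(0.0), np.float64(-0.48)]]
```

View pics/s7.png

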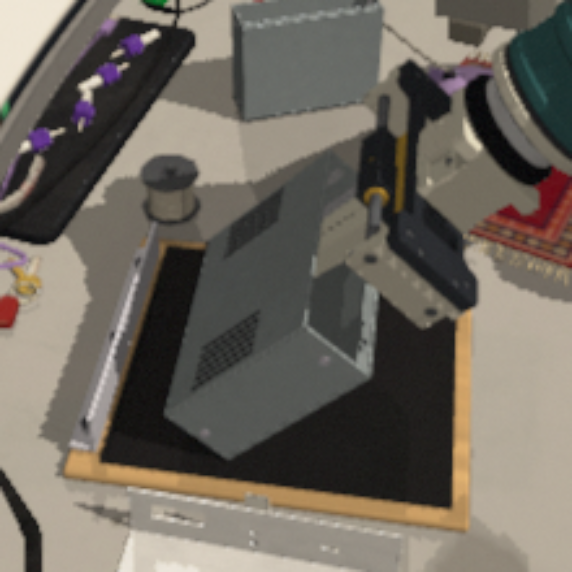

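The measured tilt is 42.8° against 43° commanded, so the tracking is very good. Continuing.

Emit:
move_arm:
  angular:
    - [0,0,0]
    - [0,0,0]
    - [0,0,0]
    - [0,0,0]
    - [0,0,0]
    - [0,0,0]
    - [0,0,0]
    - [0,0,0]
    - [0,0,0]
    - [0,0,0]
  linear:
    - [-0.09,0,-0.06]
    - [-0.2,0,-0.13]
    - [-0.33,0,-0.18]
    - [-0.45,0,-0.24]
    - [-0.58,0,-0.29]
    - [-0.71,0,-0.33]
    - [-0.83,0,-0.38]
    - [-0.96,0,-0.41]
    - [-1.09,0,-0.45]
    - [-1.22,0,-0.48]
  claw: [0,0,0,0,0,0,0,0,0,0]

```text
clock: 9.5
eef_pos: [516.8, 305.9, 107.8]
ee_rot: [-2.777, -0.403, -1.147]
contact_force: [-0.5, 0.2, -1.8]
grip_width: 0.007
```

Run:
```python
from fitc import *
fit(8); s=log(); print(s["clock"],s["eef_pos"],pose(58)[0],s["contact_force"]); p,Rm=pose(58); rows(p,Rm,np.arange(59.5,74,1.5))
```

```text
side 1869 conf 0.95 [-43.4  64.2] [ 60.8 138.6] 57.7 [[-118.0, 75.0], [-1.0, 2.0], [31.0, 53.0], [-86.0, 127.0]]
9.6 [516.70724544 305.92316502 107.57540049] [517.2860809  306.33402996 108.24736011] [ 0.18435108  0.06433046 -1.26811851]
ang [[0.0, 0.0, 0.0], [0.0, 0.0, 0.0], [0.0, 0.0, 0.0], [0.0, 0.0, 0.0], [0.0, 0.0, 0.0], [0.0, 0.0, 0.0], [0.0, 0.0, 0.0], [0.0, 0.0, 0.0], [0.0, 0.0, 0.0], [0.0, 0.0, 0.0]]
lin [[np.float64(-0.13), np.float64(-0.0), np.float64(-0.03)], [np.float64(-0.26), np.float64(-0.0), np.float64(-0.05)], [np.float64(-0.39), np.float64(-0.0), np.float64(-0.07)], [np.float64(-0.52), np.float64(-0.0), np.float64(-0.08)], [np.float64(-0.66), np.float64(-0.0), np.float64(-0.09)], [np.float64(-0.79), np.float64(-0.0), np.float64(-0.1)], [np.float64(-0.92), np.float64(-0.0), np.float64(-0.1)], [np.float64(-1.05), np.float64(-0.0), np.float64(-0.1)], [np.float64(-1.18), np.float64(-0.0), np.float64(-0.09)], [np.float64(-1.32), np.float64(-0.0), np.float64(-0.08)]]
```

View pics/s8.png

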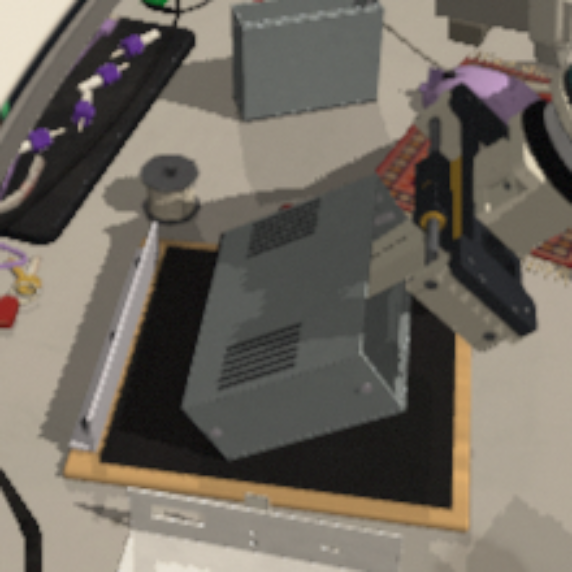

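The case is at 57.7°, the foot edge is still in place and the motion is stable.

Emit:
move_arm:
  angular:
    - [0,0,0]
    - [0,0,0]
    - [0,0,0]
    - [0,0,0]
    - [0,0,0]
    - [0,0,0]
    - [0,0,0]
    - [0,0,0]
    - [0,0,0]
    - [0,0,0]
  linear:
    - [-0.13,0,-0.03]
    - [-0.26,0,-0.05]
    - [-0.39,0,-0.07]
    - [-0.52,0,-0.08]
    - [-0.66,0,-0.09]
    - [-0.79,0,-0.1]
    - [-0.92,0,-0.1]
    - [-1.05,0,-0.1]
    - [-1.18,0,-0.09]
    - [-1.32,0,-0.08]
  claw: [0,0,0,0,0,0,0,0,0,0]

```text
clock: 10.43
eef_pos: [488.5, 297.5, 81.5]
ee_rot: [-2.777, -0.403, -1.147]
contact_force: [-0.2, 0.3, -3.0]
grip_width: 0.008
```

Run:
```python
from fitc import *
fit(9); s=log(); print(s["clock"],s["eef_pos"],pose(73)[0],s["contact_force"]); p,Rm=pose(73); rows(p,Rm,np.arange(74.5,89,1.5))
```

```text
side 1845 conf 0.91 [-57.5  51.6] [ 60.2 138.5] 73.2 [[-133.0, 43.0], [0.0, 3.0], [18.0, 60.0], [-115.0, 100.0]]
10.5333 [488.16627737 297.41237293  81.0070464 ] [488.83538375 298.0144639   82.10734304] [-0.83655647 -0.02934152 -1.91924199]
ang [[0.0, 0.0, 0.0], [0.0, 0.0, 0.0], [0.0, 0.0, 0.0], [0.0, 0.0, 0.0], [0.0, 0.0, 0.0], [0.0, 0.0, 0.0], [0.0, 0.0, 0.0], [0.0, 0.0, 0.0], [0.0, 0.0, 0.0], [0.0, 0.0, 0.0]]
lin [[np.float64(-0.13), np.float64(0.0), np.float64(0.01)], [np.float64(-0.26), np.float64(0.0), np.float64(0.03)], [np.float64(-0.39), np.float64(0.0), np.float64(0.05)], [np.float64(-0.52), np.float64(0.0), np.float64(0.08)], [np.float64(-0.65), np.float64(0.0), np.float64(0.11)], [np.float64(-0.78), np.float64(0.0), np.float64(0.14)], [np.float64(-0.9), np.float64(0.0), np.float64(0.18)], [np.float64(-1.03), np.float64(0.0), np.float64(0.22)], [np.float64(-1.16), np.float64(0.0), np.float64(0.26)], [np.float64(-1.28), np.float64(-0.0), np.float64(0.31)]]
```

View pics/s9.png

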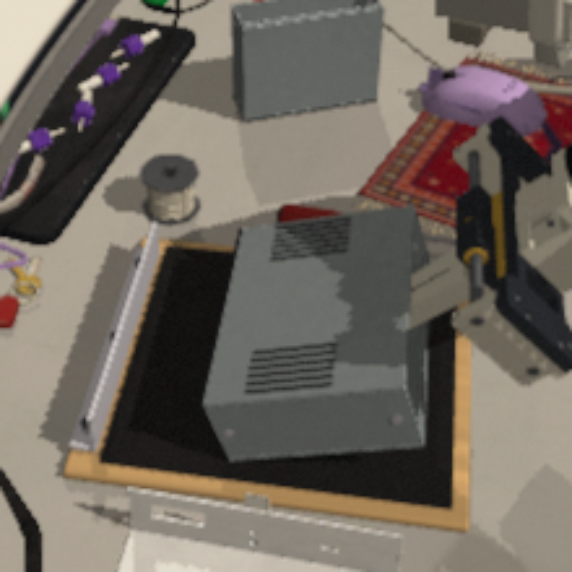

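Emit:
move_arm:
  angular:
    - [0,0,0]
    - [0,0,0]
    - [0,0,0]
    - [0,0,0]
    - [0,0,0]
    - [0,0,0]
    - [0,0,0]
    - [0,0,0]
    - [0,0,0]
    - [0,0,0]
  linear:
    - [-0.13,0,0.01]
    - [-0.26,0,0.03]
    - [-0.39,0,0.05]
    - [-0.52,0,0.08]
    - [-0.65,0,0.11]
    - [-0.78,0,0.14]
    - [-0.9,0,0.18]
    - [-1.03,0,0.22]
    - [-1.16,0,0.26]
    - [-1.28,0,0.31]
  claw: [0,0,0,0,0,0,0,0,0,0]

```text
clock: 11.37
eef_pos: [468.6, 291.6, 47.6]
ee_rot: [-2.778, -0.403, -1.147]
contact_force: [-2.8, -0.8, -0.3]
grip_width: 0.007
```

Run:
```python
from fitc import *
fit(10); s=log(); print(s["clock"],s["eef_pos"],pose(88)[0],s["contact_force"])
```

```text
side 1784 conf 0.71 [-68.6  33.2] [ 62.5 137.9] 88.0 [[-139.0, 4.0], [-1.0, -0.0], [1.0, 62.0], [-136.0, 67.0]]
11.4667 [468.4401823  291.46055593  47.09385147] [469.10917107 292.24611563  48.3614808 ] [-2.36406559  0.11213049 -1.09059028]
```

View pics/s10.png

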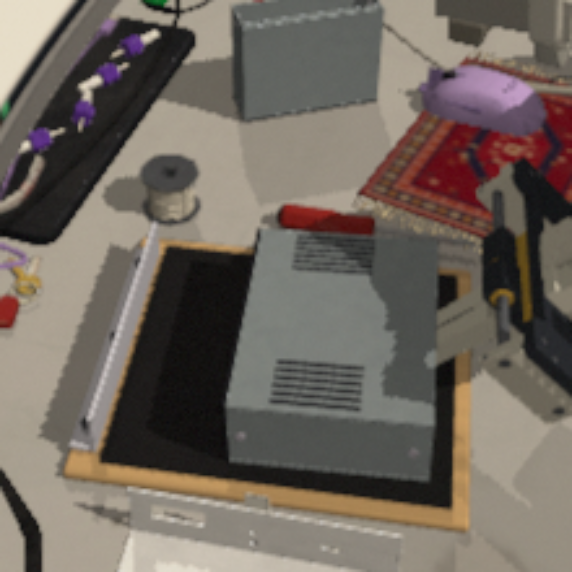

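Emit:
move_arm:
  angular:
    - [0,0,0]
    - [0,0,0]
    - [0,0,0]
    - [0,0,0]
    - [0,0,0]
    - [0,0,0]
    - [0,0,0]
    - [0,0,0]
    - [0,0,0]
    - [0,0,0]
  linear:
    - [-0.06,0,0]
    - [-0.12,0,0]
    - [-0.18,0,0]
    - [-0.24,0,0]
    - [-0.3,0,0]
    - [-0.36,0,0]
    - [-0.42,0,0]
    - [-0.42,0,0]
    - [-0.42,0,0]
    - [-0.42,0,0]
  claw: [0,0,0,0,0,0,0,0,0,0]

```text
clock: 12.3
eef_pos: [460.4, 289.2, 39.3]
ee_rot: [-2.777, -0.403, -1.147]
contact_force: [-0.3, -0.3, 0.5]
grip_width: 0.004
```

Run:
```python
from fitc import *
fit(11); s=log(); print(s["clock"],s["eef_pos"],s["contact_force"])
```

```text
side 1671 conf 0.87 [-69.1  32.2] [135.  60.] 0.2 [[-137.0, 62.0], [-136.0, 2.0], [-1.0, 2.0], [-2.0, 62.0]]
12.4 [460.40098614 289.20459126  39.27070296] [-0.01892071  0.73890456 -0.22578993]
```

View pics/s11.png

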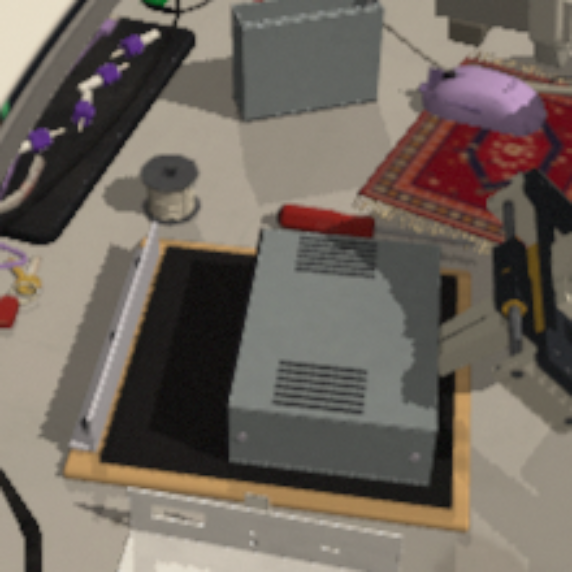

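Emit:
move_arm:
  angular:
    - [0,0,0]
    - [0,0,0]
    - [0,0,0]
    - [0,0,0]
    - [0,0,0]
  linear:
    - [0,0,-0.4]
    - [0,0,-0.8]
    - [0,0,-1.3]
    - [0,0,-1.8]
    - [0,0,-1.8]
  claw: [0,0,0,0,0]

```text
clock: 12.82
eef_pos: [423.5, 278.7, 79.7]
ee_rot: [-2.774, -0.403, -1.15]
contact_force: [0.1, 0.8, 0.2]
grip_width: 0.008
```

Emit:
move_arm:
  angular:
    - [0,-1.1,0]
    - [0,-2.2,0]
    - [0,-3.3,0]
    - [0,-4.4,0]
    - [0,-5.5,0]
    - [0,-6.6,0]
    - [0,-7.5,0]
    - [0,-7.5,0]
    - [0,-7.5,0]
    - [0,-7.5,0]
  linear:
    - [0,0,0]
    - [0,0,0]
    - [0,0,0]
    - [0,0,0]
    - [0,0,0]
    - [0,0,0]
    - [0,0,0]
    - [0,0,0]
    - [0,0,0]
    - [0,0,0]
  claw: [93,93,93,93,93,93,93,93,93,93]

```text
clock: 13.65
eef_pos: [423.7, 278.0, 76.4]
ee_rot: [3.108, 0.45, -0.0]
contact_force: [-1.0, -0.4, -0.3]
grip_width: 0.674
```

Run:
```python
from fitc import *
fit(12); s=log(); print(s["clock"],s["eef_pos"],s["contact_force"],s["grip_width"],s["q"].round(2))
print("TCP in foot frame",(s["eef_pos"]-F)@EC)
R0=R.from_rotvec(s["ee_rot"]).as_matrix(); 
nrm=np.array([-EC[1],EC[0],0]); c=F-EC*160; c[2]=19
print(delta(s["eef_pos"],R0,c,toolR(15.4,0)))
im,d=imaging.camera("top"); W=world(d,imaging.camera_params("top"))
m=(W[...,2]>62)&(W[...,2]<80)&(d>0); X=(W-F)@EC; Y=(W-F)@nrm; m&=(X>-160)&(X<30)&(abs(Y)<110)
r=cv2.minAreaRect(W[m][:,:2].astype(np.float32)); print("case top",m.sum(),r)
```

```text
side 1771 conf 0.9 [-69.4  31.4] [135.9  64.3] 0.4 [[-138.0, 63.0], [-137.0, -1.0], [-1.0, -0.0], [-2.0, 64.0]]
13.75 [423.29246104 278.18511914  77.19274304] [-0.83370338  0.09358114  0.33218511] 0.7605749622963149 [ 0.53 -0.18  1.97 -0.    1.36  1.81]
TCP in foot frame -170.96389466943336
(array([ 0.  , -0.  ,  0.19]), array([ 0.365, -0.02 ,  1.94 ]))
case top 2648 ((525.3345336914062, 306.90240478515625), (129.80221557617188, 179.9659423828125), 16.294309616088867)
```

View pics/s12.png

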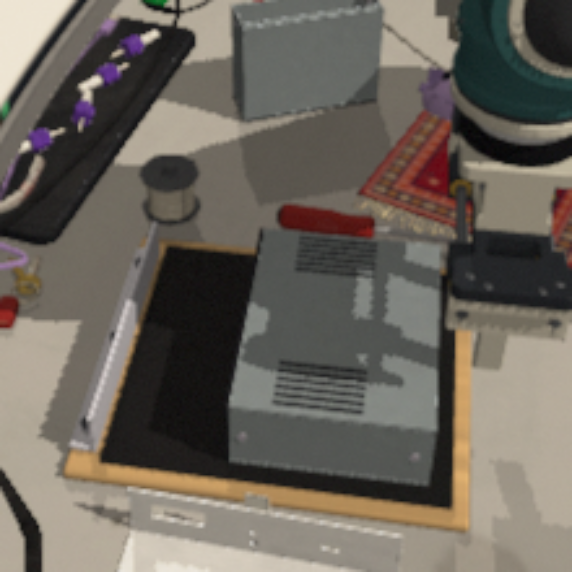

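Emit:
move_arm:
  angular:
    - [0,0,0.1]
    - [0,0,0.19]
    - [0,0,0.19]
    - [0,0,0.19]
    - [0,0,0.19]
    - [0,0,0.19]
  linear:
    - [0,0,0.5]
    - [0,0,1]
    - [0,0,1.5]
    - [0,0,1.9]
    - [0,0,1.9]
    - [0,0,1.9]
  claw: [93,93,93,93,93,93]

```text
clock: 14.3
eef_pos: [423.3, 278.2, 20.5]
ee_rot: [3.113, 0.421, -0.003]
contact_force: [0.7, -0.9, 0.2]
grip_width: 0.999
```

Run:
```python
from fitc import *
s=log(); R0=R.from_rotvec(s["ee_rot"]).as_matrix(); print(s["clock"],s["eef_pos"],s["contact_force"],s["grip_width"],R0.round(3).tolist())
im,d=imaging.camera("wrist"); cv2.imwrite("pics/w13.png",im[:,:,::-1])
ST=np.array([677.2,341.5,12]); a=np.radians(15.4); e=np.array([np.cos(a),np.sin(a),0])
print("TCP x rel stop",(s["eef_pos"]-ST)@e, "tool x . ", delta(s["eef_pos"],R0,s["eef_pos"]+e*30,R0))
```

```text
14.3 [423.34276322 278.23226352  20.46438752] [ 0.6828386  -0.90696518  0.16328931] 0.999200958442352 [[0.964, 0.265, -0.002], [0.265, -0.964, -0.001], [-0.002, 0.0, -1.0]]
TCP x rel stop -261.5437297699212 tool x .  (array([0., 0., 0.]), array([ 1.   , -0.   , -0.002]))
```

View pics/w13.png

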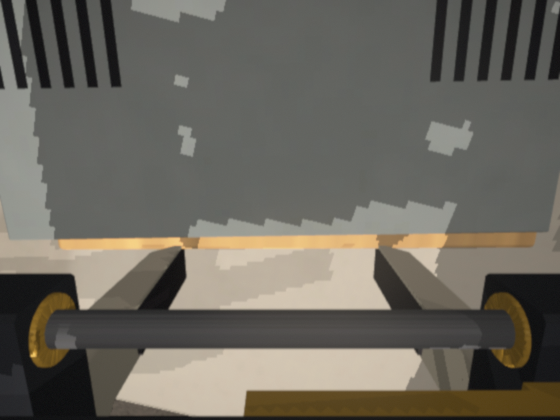

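Emit:
move_arm:
  angular:
    - [0,0,0]
    - [0,0,0]
    - [0,0,0]
    - [0,0,0]
    - [0,0,0]
    - [0,0,0]
    - [0,0,0]
    - [0,0,0]
    - [0,0,0]
    - [0,0,0]
  linear:
    - [0.2,0,0]
    - [0.35,0,0]
    - [0.5,0,0]
    - [0.65,0,0]
    - [0.8,0,0]
    - [1,0,0]
    - [1.2,0,0]
    - [1.4,0,0]
    - [1.6,0,0]
    - [1.8,0,0]
  claw: [93,93,93,93,93,93,93,93,93,93]

```text
clock: 15.18
eef_pos: [475.9, 292.7, 20.4]
ee_rot: [3.113, 0.42, -0.005]
contact_force: [-7.8, -1.9, 7.0]
grip_width: 1.002
```

Emit:
move_arm:
  angular:
    - [0,0,0]
    - [0,0,0]
    - [0,0,0]
    - [0,0,0]
    - [0,0,0]
    - [0,0,0]
    - [0,0,0]
    - [0,0,0]
    - [0,0,0]
    - [0,0,0]
  linear:
    - [0.2,0,0]
    - [0.4,0,0]
    - [0.6,0,0]
    - [0.8,0,0]
    - [1,0,0]
    - [1.2,0,0]
    - [1.35,0,0]
    - [1.5,0,0]
    - [1.6,0,0]
    - [1.7,0,0]
  claw: [93,93,93,93,93,93,93,93,93,93]

```text
clock: 16.02
eef_pos: [525.0, 306.2, 20.4]
ee_rot: [3.113, 0.42, -0.005]
contact_force: [-8.3, -2.8, 7.4]
grip_width: 0.997
```

```bash
cat > chk.py <<'E'
from fitc import *
import sys
s=log(); ST=np.array([677.2,341.5,12]); a=np.radians(15.4); e=np.array([np.cos(a),np.sin(a),0]); n=np.array([-e[1],e[0],0])
print(s["clock"],s["eef_pos"],s["contact_force"].round(1),"TCP rel stop",(s["eef_pos"]-ST)@e)
for c in ("scene","top"):
    im,d=imaging.camera(c); W=world(d,imaging.camera_params(c)); X=(W-ST)@e; Y=(W-ST)@n; Z=W[...,2]
    m=(Z>62)&(Z<82)&(d>0)&(X>-170)&(X<15)&(abs(Y)<130)
    P=np.stack([X[m],Y[m]],1).astype(np.float32); r=cv2.minAreaRect(P); print(c,m.sum(),r,cv2.boxPoints(r).round().tolist(),"z",np.percentile(Z[m],[5,50,95]).round(1))
    if c=="scene": cv2.imwrite(f"pics/s{sys.argv[1]}.png",cv2.resize(im[170:370,190:410,::-1],None,fx=2.8,fy=2.8,interpolation=cv2.INTER_CUBIC))
    else: cv2.imwrite(f"pics/t{sys.argv[1]}.png",cv2.resize(im[170:310,160:310,::-1],None,fx=4,fy=4,interpolation=cv2.INTER_CUBIC))
E
python3 chk.py 14
```

```text
16.0167 [524.99886617 306.19215965  20.39615462] [-8.3 -2.8  7.4] TCP rel stop -156.11262664146577
scene 4537 ((-85.56793212890625, 7.127777099609375), (158.48377990722656, 183.57325744628906), 0.09631747752428055) [[-165.0, 99.0], [-165.0, -85.0], [-6.0, -85.0], [-6.0, 99.0]] z [68.8 71.5 73.4]
top 1555 ((-57.96946716308594, 5.663856506347656), (180.1908721923828, 103.60014343261719), 89.52671813964844) [[-111.0, -84.0], [-7.0, -85.0], [-5.0, 95.0], [-109.0, 96.0]] z [66.7 71.9 76.6]
```

View pics/s14.png

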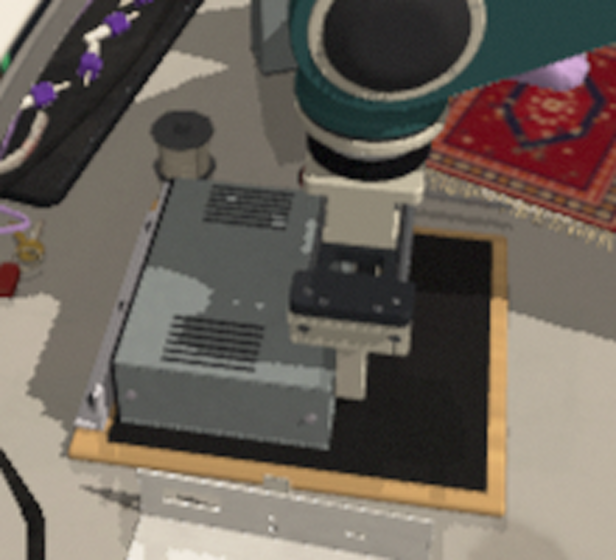

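Emit:
move_arm:
  angular:
    - [0,0,0]
    - [0,0,0]
    - [0,0,0]
    - [0,0,0]
    - [0,0,0]
    - [0,0,0]
  linear:
    - [0.05,0,0]
    - [0.1,0,0]
    - [0.15,0,0]
    - [0.2,0,0]
    - [0.23,0,0]
    - [0.23,0,0]
  claw: [93,93,93,93,93,93]

```text
clock: 16.62
eef_pos: [531.5, 307.9, 20.1]
ee_rot: [3.113, 0.42, -0.004]
contact_force: [-4.1, -1.6, 2.1]
grip_width: 0.999
```

Emit:
move_arm:
  angular:
    - [0,0,0]
    - [0,0,0]
    - [0,0,0]
  linear:
    - [0.04,0,0]
    - [0.07,0,0]
    - [0.07,0,0]
  claw: [93,93,93]

```text
clock: 16.87
eef_pos: [532.0, 307.9, 20.1]
ee_rot: [3.112, 0.421, -0.011]
contact_force: [-21.5, -9.1, 13.1]
grip_width: 1.001
```

```bash
python3 chk.py 15
```

```text
16.8667 [531.95799499 307.93833917  20.05037613] [-21.5  -9.1  13.1] TCP rel stop -148.9396538838216
scene 4499 ((-78.10671997070312, 7.162422180175781), (157.63697814941406, 183.58319091796875), 0.22195552289485931) [[-157.0, 99.0], [-157.0, -85.0], [1.0, -84.0], [0.0, 99.0]] z [68.3 71.6 73.3]
top 1483 ((-50.8079948425293, 5.687568664550781), (179.88783264160156, 102.66356658935547), 89.63844299316406) [[-103.0, -84.0], [-0.0, -85.0], [1.0, 95.0], [-102.0, 96.0]] z [66.9 71.8 76.6]
```

View pics/s15.png

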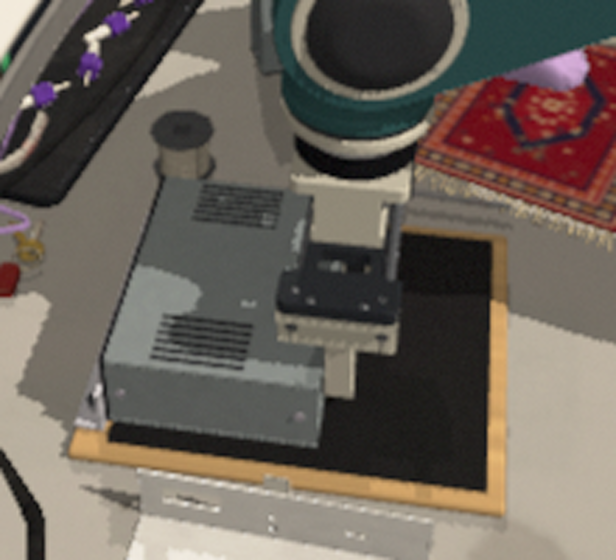

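The force rose to about 23 N with the closed end at the stop plane, so the case is seated. Backing off.

Emit:
move_arm:
  angular:
    - [0,0,0]
    - [0,0,0]
    - [0,0,0]
    - [0,0,0]
    - [0,0,0]
    - [0,0,0]
    - [0,0,0]
    - [0,0,0]
    - [0,0,0]
    - [0,0,0]
  linear:
    - [-0.1,0,0]
    - [-0.4,0,0]
    - [-1,0,0]
    - [-2,0,0]
    - [-3,0,0]
    - [-3.5,0,-1]
    - [-3.5,0,-2.2]
    - [-3.5,0,-3.4]
    - [-3.5,0,-4]
    - [-3.5,0,-4]
  claw: [93,93,93,93,93,93,93,93,93,93]

```text
clock: 17.8
eef_pos: [433.7, 281.5, 145.2]
ee_rot: [-3.111, -0.42, -0.007]
contact_force: [0.4, 0.4, 1.6]
grip_width: 0.998
```

```bash
python3 chk.py 16
python3 - <<'E'
from h import *
for c in ["top","scene"]:
    im,d=imaging.camera(c); W=world(d,imaging.camera_params(c))
    for t in ["front_panel","solder_spool","screwdriver"]:
        for o in nets.outline_of(t,c)[:1]:
            m=o["region"]&(d>0); print(c,t,round(o["conf"],2),np.median(W[m],0).round())
E
```

```text
17.8 [433.74981733 281.51557332 145.24202503] [0.4 0.4 1.6] TCP rel stop -250.63843373491855
scene 5336 ((-69.28642272949219, 7.133270263671875), (140.15472412109375, 183.64906311035156), 0.16212165355682373) [[-140.0, 99.0], [-139.0, -85.0], [1.0, -84.0], [1.0, 99.0]] z [69.2 71.6 73.3]
top 3551 ((-70.64921569824219, 5.718109130859375), (140.9128875732422, 180.26290893554688), 0.06882806867361069) [[-141.0, 96.0], [-141.0, -84.0], [-0.0, -84.0], [-0.0, 96.0]] z [67.1 72.  76.9]
top front_panel 0.74 [505. 474.   3.]
top solder_spool 0.61 [728. 171.  39.]
top screwdriver 0.83 [588. 144.  18.]
scene front_panel 0.92 [508. 468.   3.]
scene solder_spool 0.57 [726. 180.  37.]
scene screwdriver 0.77 [583. 147.  14.]
```

View pics/s16.png

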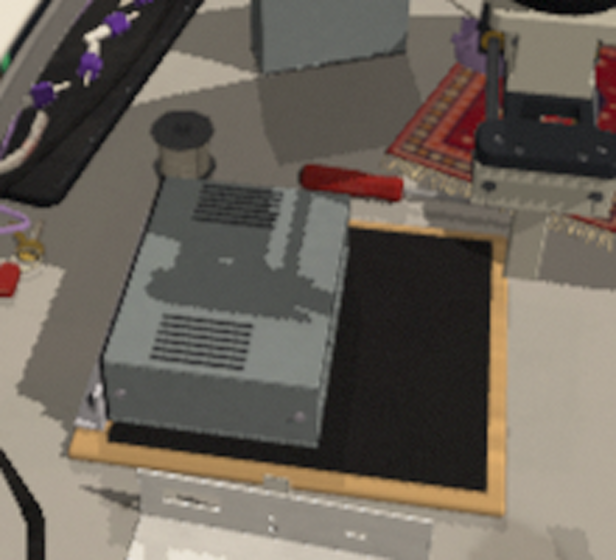

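View pics/t16.png

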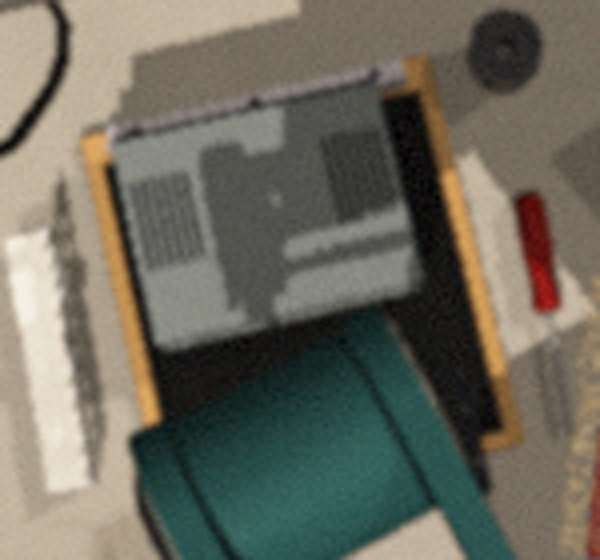

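```bash
python3 -c "
from bench import ticket; print(ticket.sign_off())"
```

```text
the job is handed in; nothing more can be done
None
```

The case is lying on its broad side with its open end toward the robot and its closed end against the stop. I handed the job in at about 18 s on the robot's clock; no verdict is reported.

**What I did:** I hooked the closed fingertips into the open top of the larger case, the one on the board. I tipped it toward the robot and supported it from inside on the way down. Past balance it swung about 10° onto the finger, then tracked the commanded tilt to within about 1°. I then pushed the rim with the open, upright fingers until the force rose to about 23 N at the stop, and backed the arm off.

**Last checks, from both fixed cameras:**
- **Lying flat:** the case's top face is at z ≈ 72 mm, as it should be. The last side-wall fit, made before the push, gave 0.2–0.4° from flat.
- **Against the stop:** the closed end is within about 1 mm of the stop plane at both corners, and turned less than 0.2° relative to the stop. The cameras are good to about 2 mm.
- **Centred:** the case's middle is 6–7 mm off the board's middle line.
- **Bystanders:** the front panel and spool read within about 4 mm of where they started in the clearest views. The two readings that shifted more were the spool in the scene view (14 mm) and the screwdriver in the top view (13 mm). In both, the other camera showed 1 mm or less. Both starting outlines were weak ones.
- **Arm:** clear of everything, and the wrist force was back to about 2 N.

The turning speed during the swing past balance was not measured; I estimated it at under 2 rad/s.

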